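# Run the gauge carriage round the curved rod to its stop

### The job

Pick up the standing dial-gauge carriage by its lug, thread its bore onto the free end of the stand's curved rod and slide it round the bend, turning it to follow the rod, until it meets the stop's sleeve. Press it against the stop with a gentle steady push of about 8 N for about a second, never 15 N or more, and never force it on the rod (25 N at most); then let go and leave it hanging upright there. Do not shift the stop or disturb the other things on the bench.

Things in the scene. Friction and masses are not known exactly. Their poses are not given: they have to be found in the camera images.
- stand: Fixed stand: grey foot (110x100x34) under a steel post (head 165 high) holding a level, round 10-diameter rod, centreline 150 above the bench, bent in a horizontal arc of radius 120. Origin: on the bench below the bend's centre; z up. Angles counter-clockwise from its x: post at -65 deg; arc from there to +60 deg, then 30 straight on along the tangent to the free end. Nothing else below the rod.
- bend_centre (a point): Centre of the bend at the height of the rod's centreline, 150 above the bench.
- rod_tip (a point): Point on the rod's centreline at its free end (the round nose reaches 5 beyond it). Axes as the stand's. The rod points out of it at 150 degrees counter-clockwise from the stand's x axis.
- stop: Stop: aluminium collar (diameter 28, 16 long, black knob on top to 27 above the rod's centreline) clamped on the rod at -26 to -46 deg in the stand's frame. Origin: the stand's; its x axis points from there to below the collar's middle. On its side towards the free end a tight steel sleeve (diameter 23) stands out 3 to 16, different each time and not measured: the carriage meets that.
- stop_mid (a point): Middle of the stop collar, on the rod's centreline. Carriage and sleeve meet squarely with the bore's middle 29 to 42 along the rod from here. Collar and sleeve are rigid: they do not give under 25 N.
- carriage: Loose gauge carriage, 0.2 to 0.32 kg, standing on its foot. Origin mid underside, z up, x along the bore. From the bottom: foot 44 (x) by 34 (y) by 12; dial gauge, diameter 42, 20 thick in y; steel bushing, diameter 26, 36 long in x, bore diameter 13 at 65 up; black lug 24 (x) by 10 (y), from 76 to 112 up, to be gripped with fingers closing along y. Fits either way round; hangs upright on the rod.
- bore (a point): Middle of the carriage's bore: 65 above its underside. The lug's middle is 29 straight above; the bore runs along this point's x axis and opens 18 to either side. Round the straight rod it has 1.5 to spare on every side, on the bend about 0.8; off that, it rubs.
- gauge_a: Bystander: dial gauge lying on its back, white face, dial diameter 56, 20 thick, about 150 long over stem and cap. Origin under the middle of the dial, stem to -x.
- gauge_b: Bystander: the same kind of dial gauge, yellow face.
- gauge_case: Bystander: yellow gauge case 130 by 75 by 32 with a dial gauge resting on it, 52 high in all. Origin under its middle.
- ring_gauge: Bystander: steel ring gauge, diameter 52, bore 24, 20 high, lying flat. Origin under its middle.
- gauge_block: Bystander: pair of steel gauge blocks, 35 by 40, 30 high. Origin under the middle of the taller one.
- small_mount: Bystander: small grey mount, 90 by 60, 61 high. Origin under its middle.
Mind the look-alikes: they are no part of the job. What is shaped like the carriage but pink or yellow is not meant.

How it is judged:
By the outcome, as a careful person would: the job done as asked, in the order asked, and still so for the second after the job is handed in, with the robot touching nothing.
It also fails if it takes over 72 s, if anything falls off the work surface, if the arm or the gripper's body presses on something with over 40 N, if the wrist force passes 120 N, or if a joint passes its speed limit or range.

### The arm

A 7-joint arm with a two-finger parallel gripper is mounted at the origin on the work surface. World frame = base frame: x ahead of the robot, y to its left, z up, the work surface at z = 0. Lengths are in mm, angles in rad, forces in N, time in s.
With the tool pointing down it reaches from about 400 to 875 mm from the base axis. Payload 4.4 kg.
Tool frame: the origin (TCP) lies at the very end of the fingers, on their centre line; the grasp point (between the pads) lies 19 mm behind it; z points along the fingers, y is the direction in which the jaws open and shut (so a half turn about z gives the same grasp; the last joint's range is limited). The gripper opens to 85 mm and grips with 20 to 120 N. Pads are 22 mm wide; open, the fingers measure 114 mm over their backs; the gripper's body (76 mm by 85 mm) begins 54 mm behind the grasp point. The pads swing forward as they close: fully open they stand 13 mm farther back than shut.
Start: joints at [-1.34, 0.628, 0.038, 1.517, -0.027, 0.996, -0.02], TCP at [190.076, 621.602, 231.313] pointing down, gripper open.
Joint ranges: [-3.06, 3.06], [-0.37, 2.12], [-1.25, 1.32], [0.18, 2.47], [-1.1, 4.24], [0.23, 1.98], [-2.94, 2.94]. Speed limits (rad/s): [2.57, 2.57, 3.14, 3.14, 3.14, 3.14, 3.14].

### API

Orientations are given as [roll, pitch, yaw] about the fixed x, y, z axes, in that order (R = Rz(yaw) Ry(pitch) Rx(roll)).
In Python, from cell import ctrl gives the robot as it stands.
- The arm moves only by the shell command python3 -m crank 'ROWS' [OPENING]. ROWS is JSON, a list that holds one entry, the list of rows, each a list of 6 numbers: the shift along the tool's x, y, z in units of 30 mm (1.0 is 30 mm), then the turn, a rotation vector about the tool's x, y, z in units of 6 degrees (1.0 is 6 degrees). In form: [[[tx, ty, tz, rx, ry, rz], ...]]. A call has 1 to 12 rows; each row shifts and turns the pose as measured when the row begins, along the tool's axes as they then stand; what a row does not reach is not made up. A row lasts 1/12 s, in which the tool goes at most 41.7 mm and 7.16 degrees, less where a joint would pass 70% of its speed; a pose out of reach is approached as far as the arm can. A call is refused whole if a number of a shift passes 1 or a number of a turn 1, either way. A call with a gripper value outside its range is refused whole. OPENING is the gripper command: -1 is fully open, 1 is shut, values between are in proportion, set as the call begins (- or left out, the last holds). The fingers move at their own pace and stop on an object; the grip force is fixed at half the most. Time passes only in rows, so rows that do not move let the fingers close. It gives the time, the measured TCP pose, the force and the opening at its end, in the units of the state.
- ctrl.read_state(): the state, without advancing time (a new reading comes with each control period).
- ctrl.get_image(name): name is "scene" or "top" or "wrist"; returns a dict with "color" (420x560x3 uint8, red, green, blue), "depth" (420x560 float32, mm along the optical axis (not along the pixel's ray), 0 where there is no reading), "camera_matrix" (3x3 intrinsics, pixels), "R" (3x3) and "t" (3): a world point X has camera coordinates R X + t. Camera axes: x right, y down, z forward; pixel columns grow to the right and rows downward; lengths in mm; the calibration is good to about 2 mm. The wrist camera is an equidistant fisheye: a pixel r from the principal point sees the ray r / f radians off the axis. A picture is of the moment at which its call begins.
- ctrl.finish_job(): hands the job in, once; it reports no verdict.
Trained networks look in a picture, given as the dict that the camera call returned (one of the last four; its "shot" number tells which), for a name from the list of things; names that differ only in an ending like _2 or _b are one class to them, and where a whole thing is asked for, a point or a joint stands for the part that bears it (a point fixed in the world has none). Each returns a list of dicts, best first, with "conf" (0 to 1); they miss things now and then, are a little off and sometimes report something else, mostly with a low value. They report only what shows in the picture. A call takes as long as a camera call. They do not tell look-alikes from the thing itself.
- ctrl.search_frame(query, picture): "extent" ([centre column, centre row, width, height] in pixels, round what is visible of it).
The state is a dict: "clock": time; "qpos": joint angles; "qd": joint speeds; "tau": joint torques, N m; "eef_pos": TCP position; "tool_rot": TCP orientation; "force": force on the tool from outside, world axes, zero at the start; "torque": the same for the moment, N m; "width": finger opening in mm.
Only numpy, scipy, OpenCV 4.12 (cv2) and the standard library are available. Lean on these libraries where they do the work, as an engineer would, in place of code of your own. Each camera call takes 0.05 s, during which the arm holds its last target. There are 200 camera calls.

## Working session

There is one attempt and no reset: what is moved stays moved. The work goes in short steps, Python scripts to look and compute and a shell command to move; the robot and the scene stay as the last step left them, time stands still between calls to the robot, and variables do not carry over. Pictures are saved under pics/ and viewed, about 8 in all and at most 12, crops included, and the job is handed in when it is done.

```bash
ls; mkdir -p pics
cat > h.py <<'E'
import numpy as np, cv2
from cell import ctrl
from scipy.spatial.transform import Rotation as Ro
def pts(im):
    d=im["depth"];K=im["camera_matrix"];v,u=np.mgrid[:d.shape[0],:d.shape[1]]
    c=np.stack([(u-K[0,2])/K[0,0]*d,(v-K[1,2])/K[1,1]*d,d],-1)
    return (c-im["t"])@np.array(im["R"])   # R^T (c-t)
def save(im,n): cv2.imwrite("pics/"+n,im["color"][...,::-1])
E
python3 - <<'E'
from h import *
ims={n:ctrl.get_image(n) for n in("scene","top")}
big=[]
for n,im in ims.items():
    save(im,n+"0.png"); P=pts(im); np.save(n+"_P.npy",P); np.save(n+"_c.npy",im["color"])
    print(n,"cam",(-np.array(im["R"]).T@im["t"]).round(),im["camera_matrix"][0,0])
    for q in("stand","carriage","stop","bore","rod_tip"):
        for r in ctrl.search_frame(q,im)[:4]:
            e=r["extent"];print(q,np.round(e),round(r["conf"],2),P[int(e[1]),int(e[0])].round())
print(ctrl.read_state())
E
```

```text
pics
scene cam [1218. -870.  798.] 431.6664765429782
stand [277. 233.  64. 100.] 0.88 [494.  15.   1.]
carriage [313. 188.  10.  30.] 0.78 [469. 242.  57.]
carriage [291. 180.  14.  33.] 0.66 [384. 230.  69.]
carriage [331. 194.   9.  31.] 0.47 [547. 245.  59.]
bore [332. 193.  10.  32.] 0.57 [547. 245.  63.]
bore [312. 186.  16.  30.] 0.53 [469. 235.  68.]
bore [294. 181.  14.  32.] 0.52 [390. 234.  62.]
rod_tip [275. 243.  64.  83.] 0.85 [522. -34.   3.]
top cam [ 347.   21. 1126.] 411.2054650299228
stand [230. 272.  20.  22.] 0.68 [379. 159.  -1.]
stand [314. 193. 104.  64.] 0.55 [599. -69.  -1.]
carriage [196. 240.  14.  24.] 0.6 [454. 239.  75.]
carriage [194. 212.  22.  23.] 0.59 [535. 253.  40.]
carriage [191. 272.  24.  20.] 0.55 [373. 246.  74.]
stop [328. 167.   8.   8.] 0.67 [623. -88. 177.]
bore [191. 210.  23.  21.] 0.62 [536. 255.  69.]
bore [193. 272.  23.  18.] 0.6 [373. 243.  72.]
bore [193. 243.  19.  17.] 0.5 [446. 243.  78.]
rod_tip [315. 193. 106.  60.] 0.66 [599. -72.  -2.]
{'clock': 0.6, 'qpos': array([-1.33983966,  0.62837199,  0.0384725 ,  1.51741984, -0.02702676,
        0.99630097, -0.02004556]), 'qd': array([-0.00236127, -0.00074294, -0.00053987, -0.001239  ,  0.00199882,
        0.00042663, -0.0010089 ]), 'tau': array([-4.40170843e-04, -5.62982440e+01,  1.22479230e+00, -1.93696225e+01,
        1.08970844e-02,  1.83954551e-03,  2.67244650e-05]), 'eef_pos': array([190.02591604, 621.60779684, 231.32471248]), 'tool_rot': array([ 3.14157683e+00, -7.62651342e-05,  2.84477268e+00]), 'force': array([ 0.27122309, -0.18789329, -0.45128549]), 'torque': array([-0.02786129, -0.02497122,  0.00297911]), 'width': 85.31930084223835}
```

Run:
```python
import cv2,numpy as np
a=cv2.imread("pics/top0.png")[110:320,150:400]; b=cv2.imread("pics/scene0.png")[150:300,210:385]
cv2.imwrite("pics/t1.png",cv2.resize(a,None,fx=2.85,fy=2.85,interpolation=cv2.INTER_CUBIC))
cv2.imwrite("pics/s1.png",cv2.resize(b,None,fx=4,fy=4,interpolation=cv2.INTER_CUBIC))
```

```text
(no output)
```

View pics/t1.png

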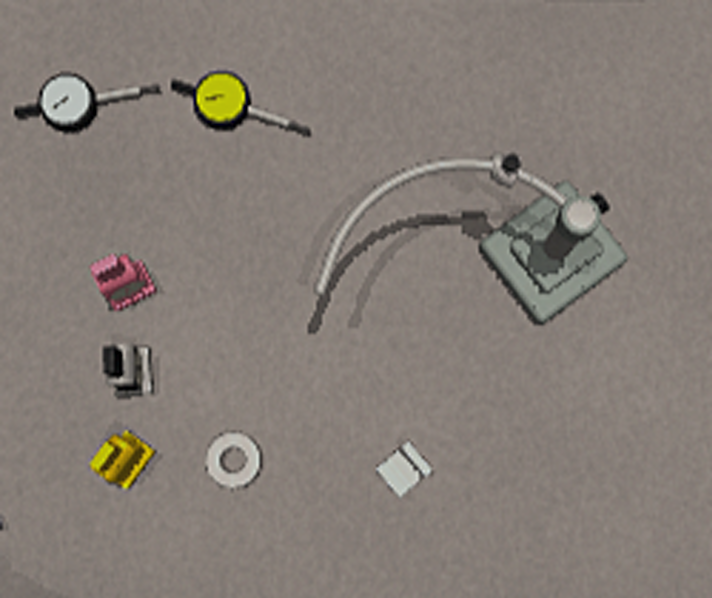

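View pics/s1.png

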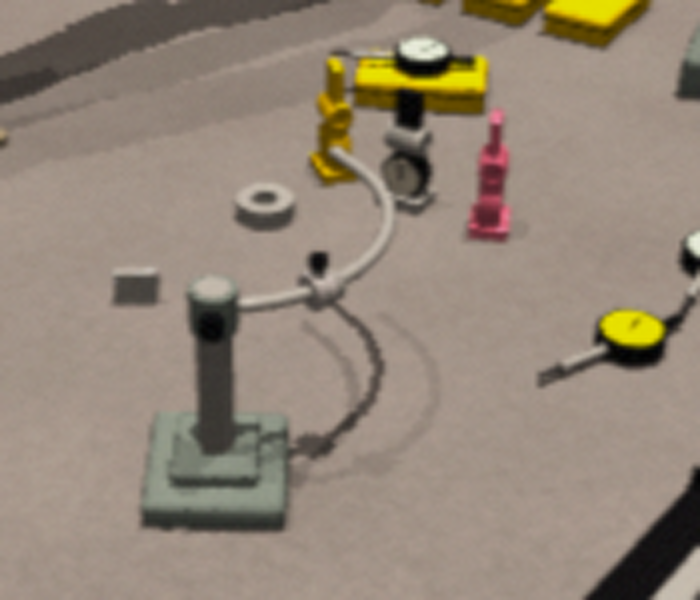

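Run:
```python
from h import *
from scipy.optimize import least_squares
R=120
def dist(p,xy):   # p=cx,cy,yaw ; signed distance to rod centreline in plan
    q=(xy-p[:2]); c,s=np.cos(p[2]),np.sin(p[2]); q=np.stack([c*q[:,0]+s*q[:,1],-s*q[:,0]+c*q[:,1]],1)
    a=np.deg2rad(60); t=np.array([-np.sin(a),np.cos(a)]); n=np.array([np.cos(a),np.sin(a)])
    al=q@t; dl=np.hypot(q@n-R, np.maximum(al-30,0)*1.0)*np.sign(q@n-R)
    return np.where((al>0),dl,np.linalg.norm(q,axis=1)-R)
for nm in("top","scene"):
    P=np.load(nm+"_P.npy").reshape(-1,3); C=np.load(nm+"_c.npy").reshape(-1,3)
    m=(P[:,2]>146)&(P[:,2]<160)&(P[:,0]>480)&(P[:,0]<720)&(P[:,1]>-100)&(P[:,1]<150)
    X=P[m]; print(nm,m.sum(),X.min(0).round(),X.max(0).round(), "zmed",np.median(X[:,2]).round(1))
    best=min((least_squares(lambda p:dist(p,X[:,:2]),[x,y,w],loss="soft_l1",f_scale=2) for x in(520,) for y in(-20,) for w in np.arange(-.5,1.6,.3)),key=lambda r:r.cost)
    print(best.x.round(3),np.rad2deg(best.x[2]).round(2),best.cost.round(1),np.median(abs(dist(best.x,X[:,:2]))).round(2))
    m=(P[:,2]>90)&(P[:,2]<118)&(P[:,0]>410)&(P[:,0]<510)&(P[:,1]>200)&(P[:,1]<290)
    L=P[m]
    print("lug",m.sum(),L.min(0).round(1),L.max(0).round(1),L.mean(0).round(1), cv2.minAreaRect(L[:,:2].astype(np.float32)))
    m=(P[:,2]>3)&(P[:,2]<90)&(P[:,0]>410)&(P[:,0]<510)&(P[:,1]>200)&(P[:,1]<290)
    print("body",m.sum(),P[m].min(0).round(1),P[m].max(0).round(1))
    m=(P[:,2]>161)&(P[:,2]<185)&(P[:,0]>580)&(P[:,0]<680)&(P[:,1]>-115)&(P[:,1]<-50); print("knob/post",m.sum(),P[m].mean(0).round())
```

```text
top 383 [516. -96. 147.] [639.  70. 160.] zmed 154.1
[ 5.08792e+02 -5.63760e+01  2.60000e-01] 14.89 1412.7 2.59
lug 59 [449.5 244.   91.1] [472.6 255.4 117.8] [461.3 248.9 108.6] ((461.2363586425781, 249.80038452148438), (23.20218849182129, 10.481247901916504), 3.8727355003356934)
body 313 [412. 201.   3.] [509.  289.7  89.7]
knob/post 46 [624. -92. 170.]
scene 179 [ 515. -100.  146.] [640.  65. 160.] zmed 154.4
[514.133 -63.271  31.669] 1814.51 669.7 2.18
lug 48 [449.9 239.6  91. ] [477.1 254.5 115.5] [463.7 245.8 103.7] ((463.50347900390625, 246.88638305664062), (26.82084846496582, 14.91769027709961), 1.2445697784423828)
body 260 [412.7 200.2   3. ] [506.5 287.2  90. ]
knob/post 44 [627. -96. 169.]
```

```bash
cat >> h.py <<'E'
def plan(p,yaw_deg,n=None):
    "rows from the measured pose to TCP p, tool down with given yaw"
    s=ctrl.read_state();p0=np.array(s["eef_pos"]);r0=Ro.from_euler("xyz",s["tool_rot"]);r1=Ro.from_euler("xyz",[np.pi,0,np.deg2rad(yaw_deg)])
    w=(r0.inv()*r1).as_rotvec(); d=np.array(p)-p0
    k=n or int(np.ceil(max(np.linalg.norm(d)/29,np.rad2deg(np.linalg.norm(w))/6,1)))
    rows=[np.r_[(r0*Ro.from_rotvec(w*i/k)).inv().apply(d/k)/30,np.rad2deg(w)/k/6].round(2).tolist() for i in range(k)]
    print(k,"rows; d",d.round(1),"w",np.rad2deg(w).round(1))
    for i in range(0,k,12): print(rows[i:i+12])
E
python3 -c "
from h import *
plan([461,248,270],183)"
```

```text
16 rows; d [ 271.  -373.6   38.7] w [  0.  -0. -20.]
[[-0.77, -0.58, -0.08, 0.0, -0.0, -0.21], [-0.75, -0.6, -0.08, 0.0, -0.0, -0.21], [-0.74, -0.61, -0.08, 0.0, -0.0, -0.21], [-0.73, -0.63, -0.08, 0.0, -0.0, -0.21], [-0.71, -0.64, -0.08, 0.0, -0.0, -0.21], [-0.7, -0.66, -0.08, 0.0, -0.0, -0.21], [-0.69, -0.67, -0.08, 0.0, -0.0, -0.21], [-0.67, -0.69, -0.08, 0.0, -0.0, -0.21], [-0.66, -0.7, -0.08, 0.0, -0.0, -0.21], [-0.64, -0.72, -0.08, 0.0, -0.0, -0.21], [-0.62, -0.73, -0.08, 0.0, -0.0, -0.21], [-0.61, -0.75, -0.08, 0.0, -0.0, -0.21]]
[[-0.59, -0.76, -0.08, 0.0, -0.0, -0.21], [-0.57, -0.77, -0.08, 0.0, -0.0, -0.21], [-0.56, -0.78, -0.08, 0.0, -0.0, -0.21], [-0.54, -0.8, -0.08, 0.0, -0.0, -0.21]]
```

```bash
python3 -m crank '[[[-0.77,-0.58,-0.08,0,0,-0.21],[-0.75,-0.6,-0.08,0,0,-0.21],[-0.74,-0.61,-0.08,0,0,-0.21],[-0.73,-0.63,-0.08,0,0,-0.21],[-0.71,-0.64,-0.08,0,0,-0.21],[-0.7,-0.66,-0.08,0,0,-0.21],[-0.69,-0.67,-0.08,0,0,-0.21],[-0.67,-0.69,-0.08,0,0,-0.21],[-0.66,-0.7,-0.08,0,0,-0.21],[-0.64,-0.72,-0.08,0,0,-0.21],[-0.62,-0.73,-0.08,0,0,-0.21],[-0.61,-0.75,-0.08,0,0,-0.21]]]' -1
python3 -c "
from h import *
plan([461,248,270],183)"
```

```text
clock: 1.6
eef_pos: [397.8, 339.2, 259.5]
tool_rot: [3.135, -0.002, 3.138]
force: [-0.1, 0.2, 0.2]
width: 85.3
4 rows; d [ 63.2 -91.2  10.5] w [ 0.4 -0.1 -3.2]
[[-0.53, -0.76, -0.09, 0.02, -0.0, -0.13], [-0.52, -0.77, -0.09, 0.02, -0.0, -0.13], [-0.51, -0.77, -0.09, 0.02, -0.0, -0.13], [-0.5, -0.78, -0.09, 0.02, -0.0, -0.13]]
```

```bash
python3 -m crank '[[[-0.53,-0.76,-0.09,0.02,0,-0.13],[-0.52,-0.77,-0.09,0.02,0,-0.13],[-0.51,-0.77,-0.09,0.02,0,-0.13],[-0.5,-0.78,-0.09,0.02,0,-0.13],[0,0,0,0,0,0],[0,0,0,0,0,0]]]'
cat >> h.py <<'E'
def wpts(im):
    "wrist fisheye: world points from depth along the optical axis"
    d=im["depth"];K=im["camera_matrix"];v,u=np.mgrid[:d.shape[0],:d.shape[1]]
    x=(u-K[0,2])/K[0,0];y=(v-K[1,2])/K[1,1];r=np.hypot(x,y)+1e-9;k=np.tan(np.minimum(r,1.5))/r
    return (np.stack([x*k*d,y*k*d,d],-1)-im["t"])@np.array(im["R"])
E
python3 - <<'E'
from h import *
im=ctrl.get_image("wrist");save(im,"w0.png");P=wpts(im);np.savez("w0.npz",P=P,c=im["color"])
print(im["camera_matrix"].round(1).tolist(),"cam",(-np.array(im["R"]).T@im["t"]).round(1)); print(np.array(im["R"]).round(3))
for q in("carriage","rod_tip","stop"): print([(q,np.round(r["extent"]),round(r["conf"],2)) for r in ctrl.search_frame(q,im)[:4]])
X=P.reshape(-1,3);ok=(im["depth"].ravel()>0)
m=ok&(X[:,2]>90)&(X[:,2]<118)&(X[:,0]>410)&(X[:,0]<510)&(X[:,1]>200)&(X[:,1]<290)
L=X[m];print(m.sum(),L.min(0).round(1),L.max(0).round(1))
T=L[L[:,2]>107];print(len(T),T.mean(0).round(1),cv2.minAreaRect(T[:,:2].astype(np.float32)))
s=ctrl.read_state();print(s["eef_pos"].round(1),s["tool_rot"])
E
```

```text
clock: 2.1
eef_pos: [469.4, 235.4, 272.3]
tool_rot: [-3.138, 0.004, -3.1]
force: [-1.0, 0.4, 0.2]
width: 85.5
[[325.2, 0.0, 280.7], [0.0, 325.2, 210.5], [0.0, 0.0, 1.0]] cam [389.9 233.  415.7]
[[-0.041  0.999 -0.005]
 [ 0.949  0.04   0.312]
 [ 0.312  0.008 -0.95 ]]
[('carriage', array([301.,  99.,  41.,  45.]), 0.87), ('carriage', array([298., 237.,  33.,  56.]), 0.83)]
[('rod_tip', array([ 57., 261., 113., 129.]), 0.59)]
[('stop', array([ 24., 311.,  25.,  29.]), 0.66)]
306 [448.3 243.   90. ] [472.4 254.5 115.1]
263 [460.3 249.  113. ] ((460.4410705566406, 249.05482482910156), (23.724590301513672, 9.679423332214355), 2.9703900814056396)
[468.1 237.4 272. ] [-3.13828752e+00  2.92801857e-03 -3.09559847e+00]
```

View pics/w0.png

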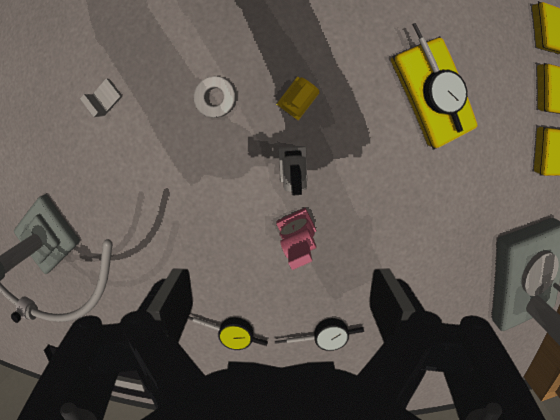

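```bash
python3 -c "
from h import *
plan([660,-10,310],175)"
```

```text
11 rows; d [ 191.9 -247.4   38. ] w [-0.2  0.2  7.6]
[[-0.55, -0.78, -0.11, -0.0, 0.0, 0.12], [-0.56, -0.77, -0.11, -0.0, 0.0, 0.12], [-0.57, -0.76, -0.11, -0.0, 0.0, 0.12], [-0.57, -0.76, -0.11, -0.0, 0.0, 0.12], [-0.58, -0.75, -0.11, -0.0, 0.0, 0.12], [-0.59, -0.74, -0.11, -0.0, 0.0, 0.12], [-0.6, -0.73, -0.11, -0.0, 0.0, 0.12], [-0.61, -0.73, -0.11, -0.0, 0.0, 0.12], [-0.62, -0.72, -0.11, -0.0, 0.0, 0.12], [-0.63, -0.71, -0.11, -0.0, 0.0, 0.12], [-0.64, -0.7, -0.11, -0.0, 0.0, 0.12]]
```

```bash
python3 -m crank '[[[-0.55,-0.78,-0.11,0,0,0.12],[-0.56,-0.77,-0.11,0,0,0.12],[-0.57,-0.76,-0.11,0,0,0.12],[-0.57,-0.76,-0.11,0,0,0.12],[-0.58,-0.75,-0.11,0,0,0.12],[-0.59,-0.74,-0.11,0,0,0.12],[-0.6,-0.73,-0.11,0,0,0.12],[-0.61,-0.73,-0.11,0,0,0.12],[-0.62,-0.72,-0.11,0,0,0.12],[-0.6,-0.7,-0.1,0,0,0.12],[0,0,0,0,0,0],[0,0,0,0,0,0]]]'
python3 - <<'E'
from h import *
ctrl.get_image("wrist")
im=ctrl.get_image("wrist");save(im,"w1.png");P=wpts(im);np.savez("w1.npz",P=P,c=im["color"],d=im["depth"],K=im["camera_matrix"],R=im["R"],t=im["t"])
s=ctrl.read_state();print(s["eef_pos"].round(1),s["tool_rot"])
print("cam",(-np.array(im["R"]).T@im["t"]).round(1))
X=P.reshape(-1,3);m=(im["depth"].ravel()>0)&(X[:,2]>148)&(X[:,2]<160)&(X[:,0]>480)&(X[:,0]<660)&(X[:,1]>-130)&(X[:,1]<110)
Y=X[m];print(m.sum(),Y.min(0),Y.max(0),np.median(Y[:,2]))
E
```

```text
clock: 3.3
eef_pos: [645.1, 28.7, 302.4]
tool_rot: [3.137, -0.005, 3.095]
force: [-0.9, 1.4, 0.1]
width: 85.5
[644.5  28.8 302.4] [ 3.13787985 -0.0049374   3.09622994]
cam [566.7  31.7 446.4]
2868 [ 514.93916226 -129.99017585  148.02283769] [640.01110863  69.37474976 159.98487441] 155.37102929908022
```

View pics/w1.png

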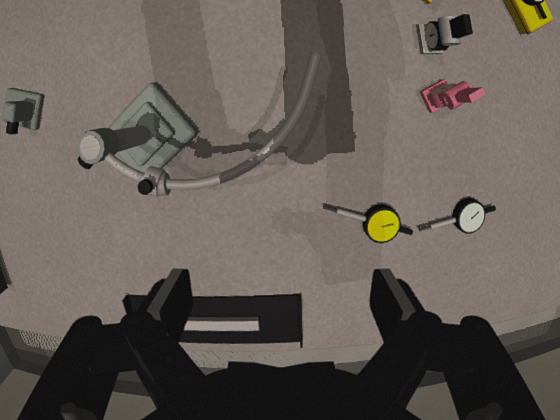

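```bash
cat > fit.py <<'E'
from h import *
from scipy.optimize import least_squares
def local(p,X):
    q=X[:,:2]-p[:2];c,s=np.cos(p[2]),np.sin(p[2]);return np.stack([c*q[:,0]+s*q[:,1],-s*q[:,0]+c*q[:,1]],1)
a=np.deg2rad(60);tt=np.array([-np.sin(a),np.cos(a)]);nn=np.array([np.cos(a),np.sin(a)])
def dist(p,X,z0):
    q=local(p,X);al=q@tt;h=np.where(al>0,np.hypot(q@nn-120,np.maximum(al-30,0)),np.linalg.norm(q,axis=1)-120)
    return np.hypot(h,X[:,2]-z0)-5
def fit(X,p0):
    p=np.r_[p0,150.]
    for it in range(6):
        q=local(p,X);th=np.rad2deg(np.arctan2(q[:,1],q[:,0]));D=dist(p,X,p[3])
        k=(th>-2)&(th<85)&(abs(D)<(12 if it<2 else 5))
        p=least_squares(lambda p:dist(p,X[k],p[3]),p,loss="soft_l1",f_scale=1).x
    print("centre",p[:2].round(2),"yaw",np.rad2deg(p[2]).round(2),"z",p[3].round(2),"n",k.sum(),"rms",np.std(dist(p,X[k],p[3])).round(2)); return p
E
python3 - <<'E'
from fit import *
w=np.load("w1.npz")
S={"w1":w["P"][w["d"]>0],"w0":np.load("w0.npz")["P"].reshape(-1,3),"top":np.load("top_P.npy").reshape(-1,3),"scene":np.load("scene_P.npy").reshape(-1,3)}
for n,X in S.items():
    X=X[np.isfinite(X).all(1)]
    X=X[(X[:,2]>143)&(X[:,2]<162)&(X[:,0]>490)&(X[:,0]<660)&(X[:,1]>-120)&(X[:,1]<110)]
    print(n,len(X),end=" ");p=fit(X,[520,-35,np.deg2rad(20)])
    tip=p[:2]+Ro.from_euler("z",p[2]).as_matrix()[:2,:2]@(120*nn+30*tt);print("   tip",tip.round(1))
    q=local(p,X);th=np.rad2deg(np.arctan2(q[:,1],q[:,0]));r=np.linalg.norm(q,axis=1)
    for lo in range(-60,0,2):
        k=(th>=lo)&(th<lo+2)&(abs(r-120)<20)
        if n=="w1" and k.any(): print("  ",lo,k.sum(),"r",(r[k].min()-120).round(1),(r[k].max()-120).round(1),"zmax",X[k,2].max().round(1))
E
```

```text
w1 2875 centre [509.61 -58.4 ] yaw 733.0 z 159.71 n 1885 rms 1.65
   tip [516.   65.1]
   -46 7 r -4.2 -1.6 zmax 156.5
   -44 31 r -4.7 3.2 zmax 157.8
   -42 42 r -5.1 4.9 zmax 157.6
   -40 40 r -4.6 4.3 zmax 158.8
   -38 35 r -4.4 4.2 zmax 157.0
   -36 12 r -12.4 0.9 zmax 160.6
   -34 32 r -12.5 -6.1 zmax 161.7
   -32 33 r -13.2 13.4 zmax 161.6
   -30 42 r -13.4 13.1 zmax 162.0
   -28 81 r -13.1 14.6 zmax 162.0
   -26 82 r -9.6 11.8 zmax 161.9
   -24 102 r -8.6 11.7 zmax 161.9
   -22 43 r -4.5 5.7 zmax 157.6
   -20 48 r -4.7 5.2 zmax 157.6
   -18 44 r -4.5 4.8 zmax 157.4
   -16 47 r -4.4 4.9 zmax 157.5
   -14 44 r -4.3 5.1 zmax 157.5
   -12 47 r -4.4 5.9 zmax 157.7
   -10 45 r -4.1 5.7 zmax 157.9
   -8 43 r -3.9 5.0 zmax 157.4
   -6 45 r -4.1 4.9 zmax 157.0
   -4 39 r -3.8 4.7 zmax 157.5
   -2 42 r -4.0 5.1 zmax 157.0
w0 1427 centre [506.03 -55.3 ] yaw 29317.7 z 151.36 n 0 rms nan
   tip [ 429.4 -152.4]
top 440 centre [507.21 -54.48] yaw 380.22 z 157.79 n 233 rms 2.01
   tip [498.   68.9]
scene 245 centre [508.92 -61.8 ] yaw 372.06 z 158.35 n 101 rms 1.98
   tip [517.4  61.6]
  ret = _var(a, axis=axis, dtype=dtype, out=out, ddof=ddof,
  arrmean = um.true_divide(arrmean, div, out=arrmean,
  ret = ret.dtype.type(ret / rcount)
```

```bash
cat >> fit.py <<'E'
def fit2(X,p0,z0=150.,yaw=None,lo=-2):
    "plan fit to all upper-surface points: symmetric about the centreline"
    p=np.array(p0,float)
    for it in range(8):
        q=local(p,X);th=np.rad2deg(np.arctan2(q[:,1],q[:,0]));al=q@tt
        h=np.where(al>0,q@nn-120,np.linalg.norm(q,axis=1)-120)
        k=(th>lo)&(al<27)&(abs(h)<(10 if it<3 else 6.5))
        f=lambda p:(lambda q:np.where(q@tt>0,q@nn-120,np.linalg.norm(q,axis=1)-120))(local(p,X[k]))
        p=least_squares(f,p).x
    q=local(p,X);al=q@tt;m=(al>15)&(abs(q@nn-120)<6)
    print("centre",p[:2].round(2),"yaw",np.rad2deg(p[2]).round(2),"n",k.sum(),"rms",np.std(f(p)).round(2),"nose at",np.sort(al[m])[-4:].round(1),"ztop",np.percentile(X[k,2],[50,95]).round(1));return p
E
python3 - <<'E'
from fit import *
w=np.load("w1.npz")
S={"w1":w["P"][w["d"]>0],"w0":np.load("w0.npz")["P"].reshape(-1,3),"top":np.load("top_P.npy").reshape(-1,3),"scene":np.load("scene_P.npy").reshape(-1,3)}
for n,X in S.items():
    X=X[np.isfinite(X).all(1)]
    X=X[(X[:,2]>(150 if n=="w1" else 146))&(X[:,2]<162)&(X[:,0]>490)&(X[:,0]<660)&(X[:,1]>-120)&(X[:,1]<110)]
    print(n,len(X),end=" ");p=fit2(X,[510,-58,np.deg2rad(13)])
    tip=p[:2]+Ro.from_euler("z",p[2]).as_matrix()[:2,:2]@(120*nn+30*tt);print("   tip",tip.round(1))
    q=local(p,X);al=q@tt
    if n=="w1":
        for l in range(-40,40,5):
            k=(al>=l)&(al<l+5)&(abs(q@nn-120)<14); print("  ",l,k.sum(),np.median(q[k]@nn-120).round(1) if k.any() else 0)
E
```

```text
w1 2837 centre [509.95 -58.31] yaw 12.28 n 1840 rms 2.81 nose at [32.6 33.  33.1 33.6] ztop [155.3 156.9]
   tip [517.9  65.1]
   -40 66 -6.2
   -35 67 -4.7
   -30 66 -2.9
   -25 58 -2.4
   -20 60 -1.5
   -15 63 -0.7
   -10 64 -0.7
   -5 64 -0.2
   0 59 -0.0
   5 61 -0.2
   10 61 0.0
   15 62 -0.1
   20 62 -0.1
   25 59 0.1
   30 29 0.4
   35 0 0
w0 1405 centre [507.24 -55.5 ] yaw 12.29 n 878 rms 2.68 nose at [30.5 30.5 30.5 30.5] ztop [155.5 157.1]
   tip [515.2  67.9]
top 439 centre [510.1  -57.59] yaw 13.17 n 262 rms 2.86 nose at [29.1 29.6 30.1 31. ] ztop [154.1 157.4]
   tip [516.1  66. ]
scene 239 centre [513.38 -62.95] yaw 10.17 n 110 rms 2.65 nose at [35.6 37.8 39.7 40.7] ztop [154.5 156.8]
   tip [525.9  60.1]
```

```bash
python3 -c "
from h import *
plan([460.4,249,190],183,10)"
```

```text
10 rows; d [-184.1  220.2 -112.4] w [ 0.2 -0.3 -5.6]
[[0.64, 0.7, 0.38, 0.0, -0.0, -0.09], [0.64, 0.71, 0.38, 0.0, -0.0, -0.09], [0.63, 0.72, 0.38, 0.0, -0.0, -0.09], [0.62, 0.72, 0.38, 0.0, -0.0, -0.09], [0.62, 0.73, 0.38, 0.0, -0.0, -0.09], [0.61, 0.74, 0.38, 0.0, -0.0, -0.09], [0.6, 0.74, 0.38, 0.0, -0.0, -0.09], [0.6, 0.75, 0.38, 0.0, -0.0, -0.09], [0.59, 0.75, 0.38, 0.0, -0.0, -0.09], [0.58, 0.76, 0.38, 0.0, -0.0, -0.09]]
```

```bash
python3 -m crank '[[[0.64,0.7,0.38,0,0,-0.09],[0.64,0.71,0.38,0,0,-0.09],[0.63,0.72,0.38,0,0,-0.09],[0.62,0.72,0.38,0,0,-0.09],[0.62,0.73,0.38,0,0,-0.09],[0.61,0.74,0.38,0,0,-0.09],[0.6,0.74,0.38,0,0,-0.09],[0.6,0.75,0.38,0,0,-0.09],[0.59,0.75,0.38,0,0,-0.09],[0.58,0.76,0.38,0,0,-0.09],[0,0,0,0,0,0],[0,0,0,0,0,0]]]'
python3 -c "
from h import *
plan([460.4,249,190],183)"
```

```text
clock: 4.4
eef_pos: [434.9, 274.6, 186.4]
tool_rot: [3.131, -0.006, -3.055]
force: [0.6, -0.2, 0.1]
width: 85.1
2 rows; d [ 25.5 -25.6   3.6] w [ 0.6 -0.4  2. ]
[[-0.39, -0.46, -0.07, 0.05, -0.03, 0.16], [-0.39, -0.45, -0.06, 0.05, -0.03, 0.16]]
```

```bash
python3 -m crank '[[[-0.3,-0.35,-0.05,0.05,-0.03,0.16],[-0.25,-0.3,-0.05,0.05,-0.03,0.1],[-0.1,-0.1,0,0,0,0],[0,0,0,0,0,0],[0,0,0,0,0,0]]]'
python3 - <<'E'
from h import *
im=ctrl.get_image("wrist");P=wpts(im);X=P[im["depth"]>0]
L=X[(X[:,2]>105)&(X[:,2]<118)&(X[:,0]>430)&(X[:,0]<490)&(X[:,1]>220)&(X[:,1]<280)]
print(len(L),L.mean(0).round(2),cv2.minAreaRect(L[:,:2].astype(np.float32)))
plan([460.4,249,190],183)
E
```

```text
clock: 4.82
eef_pos: [457.9, 252.1, 190.9]
tool_rot: [-3.141, 0.002, -3.083]
force: [-0.6, 0.0, -0.4]
width: 85.5
461 [459.63 249.02 112.74] ((460.77581787109375, 249.13980102539062), (24.582260131835938, 9.991545677185059), 5.956242084503174)
1 rows; d [ 2.3 -2.9 -0.9] w [-0.   0.1  0.3]
[[-0.07, -0.1, 0.03, -0.0, 0.02, 0.06]]
```

```bash
python3 -m crank '[[[-0.08,-0.1,0,0,0,-0.1],[0,0,0.4,0,0,0],[0,0,0.45,0,0,0],[0,0,0.45,0,0,0],[0,0,0.45,0,0,0],[0,0,0.45,0,0,0],[0,0,0.4,0,0,0],[0,0,0.3,0,0,0],[0,0,0,0,0,0],[0,0,0,0,0,0]]]'
python3 -c "
from h import *
plan([460.2,249,80],184)"
```

```text
clock: 5.7
eef_pos: [465.2, 246.5, 101.6]
tool_rot: [3.14, 0.006, -3.073]
force: [-0.2, -0.5, -1.4]
width: 85.3
1 rows; d [ -5.    2.5 -21.6] w [ 0.1  0.4 -0.1]
[[0.17, 0.09, 0.72, 0.02, 0.06, -0.01]]
```

```bash
python3 -m crank '[[[0.09,0.04,0.25,0,0.03,0],[0.06,0.03,0.25,0,0.03,0],[0,0,0.15,0,0,0],[0,0,0,0,0,0],[0,0,0,0,0,0]]]'
python3 -c "
from h import *
plan([460.2,249,80],184)"
```

```text
clock: 6.12
eef_pos: [461.4, 249.2, 81.9]
tool_rot: [3.138, 0.002, -3.073]
force: [1.0, 0.1, -0.3]
width: 85.2
1 rows; d [-1.2 -0.2 -1.9] w [ 0.2  0.1 -0. ]
[[0.04, -0.0, 0.06, 0.03, 0.02, -0.01]]
```

```bash
python3 -m crank '[[[0.04,0,0.05,0.03,0.02,0],[0,0,0,0,0,0],[0,0,0,0,0,0]]]' 
python3 -m crank '[[[0,0,0,0,0,0],[0,0,0,0,0,0],[0,0,0,0,0,0],[0,0,0,0,0,0],[0,0,0,0,0,0],[0,0,0,0,0,0],[0,0,0,0,0,0],[0,0,0,0,0,0]]]' 1
python3 -c "
from h import *
plan([460.2,249,165],184)
s=ctrl.read_state();print(s['width'],s['force'],s['torque'],s['eef_pos'])"
```

```text
clock: 6.37
eef_pos: [460.4, 249.3, 80.6]
tool_rot: [3.141, 0.001, -3.072]
force: [0.9, 0.0, 0.6]
width: 85.4
clock: 7.03
eef_pos: [461.0, 249.6, 81.5]
tool_rot: [3.141, 0.002, -3.073]
force: [0.8, 0.1, -0.2]
width: 9.0
3 rows; d [-0.8 -0.6 83.5] w [ 0.1  0.1 -0. ]
[[0.01, -0.01, -0.93, 0.0, 0.01, -0.0], [0.01, -0.01, -0.93, 0.0, 0.01, -0.0], [0.01, -0.01, -0.93, 0.0, 0.01, -0.0]]
8.966534395947987 [ 0.82424477  0.05936276 -0.20850605] [-0.01329852 -0.0253831  -0.01409197] [460.9505089  249.62937825  81.45891861]
```

```bash
python3 -m crank '[[[0,0,-0.3,0,0,0],[0,0,-0.4,0,0,0],[0,0,-0.5,0,0,0],[0,0,-0.5,0,0,0],[0,0,-0.4,0,0,0],[0,0,-0.3,0,0,0],[0,0,-0.2,0,0,0],[0,0,0,0,0,0],[0,0,0,0,0,0]]]'
python3 -c "
from h import *
s=ctrl.read_state();print(s['width'],s['force'],s['torque'],s['eef_pos'])
plan([470.3,80.3,166.5],162.3,12)"
```

```text
clock: 7.78
eef_pos: [458.5, 248.0, 164.0]
tool_rot: [-3.14, -0.003, -3.073]
force: [0.2, 0.8, -1.4]
width: 9.2
9.195152181879195 [ 0.23860402  0.81851865 -1.36511959] [-0.04200174  0.07350397  0.02623428] [458.46755212 247.9879956  164.0056993 ]
12 rows; d [  11.8 -167.7    2.5] w [-0.1 -0.1 21.7]
[[-0.0, -0.47, -0.01, -0.0, -0.0, 0.3], [-0.02, -0.47, -0.01, -0.0, -0.0, 0.3], [-0.03, -0.47, -0.01, -0.0, -0.0, 0.3], [-0.04, -0.46, -0.01, -0.0, -0.0, 0.3], [-0.06, -0.46, -0.01, -0.0, -0.0, 0.3], [-0.07, -0.46, -0.01, -0.0, -0.0, 0.3], [-0.09, -0.46, -0.01, -0.0, -0.0, 0.3], [-0.1, -0.46, -0.01, -0.0, -0.0, 0.3], [-0.12, -0.45, -0.01, -0.0, -0.0, 0.3], [-0.13, -0.45, -0.01, -0.0, -0.0, 0.3], [-0.15, -0.44, -0.01, -0.0, -0.0, 0.3], [-0.16, -0.44, -0.01, -0.0, -0.0, 0.3]]
```

```bash
python3 -m crank '[[[0,-0.47,0,0,0,0.3],[-0.02,-0.47,0,0,0,0.3],[-0.03,-0.47,0,0,0,0.3],[-0.04,-0.46,0,0,0,0.3],[-0.06,-0.46,0,0,0,0.3],[-0.07,-0.46,0,0,0,0.3],[-0.09,-0.46,0,0,0,0.3],[-0.1,-0.46,0,0,0,0.3],[-0.12,-0.45,0,0,0,0.3],[-0.13,-0.45,0,0,0,0.3],[-0.1,-0.3,0,0,0,0.2],[0,0,0,0,0,0]]]'
python3 -m crank '[[[0,0,0,0,0,0],[0,0,0,0,0,0]]]'
python3 - <<'E'
from fit import *
im=ctrl.get_image("wrist");save(im,"w2.png");P=wpts(im);X=P[im["depth"]>0];np.savez("w2.npz",P=P,d=im["depth"])
i2=ctrl.get_image("scene");save(i2,"s2.png")
a=cv2.imread("pics/s2.png")[150:300,230:330];cv2.imwrite("pics/c2.png",np.hstack([cv2.resize(a,(300,450),interpolation=cv2.INTER_CUBIC),cv2.resize(cv2.imread("pics/w2.png"),(500,450))[:,:]]))
X=X[(X[:,2]>149)&(X[:,2]<162)&(X[:,0]>490)&(X[:,0]<660)&(X[:,1]>-120)&(X[:,1]<110)]
if len(X)>100: fit2(X,[510,-58,np.deg2rad(12.3)])
s=ctrl.read_state();print(s['force'],s['torque']);plan([470.3,80.3,166.5],162.3)
E
```

```text
clock: 8.78
eef_pos: [465.0, 77.3, 161.7]
tool_rot: [-3.132, -0.006, 2.832]
force: [-1.2, 0.7, -2.6]
width: 9.0
clock: 8.95
eef_pos: [465.0, 76.6, 161.8]
tool_rot: [-3.133, -0.006, 2.83]
force: [-0.3, 1.3, -0.9]
width: 9.1
  ret = _var(a, axis=axis, dtype=dtype, out=out, ddof=ddof,
  arrmean = um.true_divide(arrmean, div, out=arrmean,
  ret = ret.dtype.type(ret / rcount)
Traceback (most recent call last):
  File "fit.py", line 26, in fit2
    print("centre",p[:2].round(2),"yaw",np.rad2deg(p[2]).round(2),"n",k.sum(),"rms",np.std(f(p)).round(2),"nose at",np.sort(al[m])[-4:].round(1),"ztop",np.percentile(X[k,2],[50,95]).round(1));return p
                                                                                                                                                        ~~~~~~~~~~~~~^^^^^^^^^^^^^^^^
IndexError: index -1 is out of bounds for axis 0 with size 0
```

View pics/c2.png

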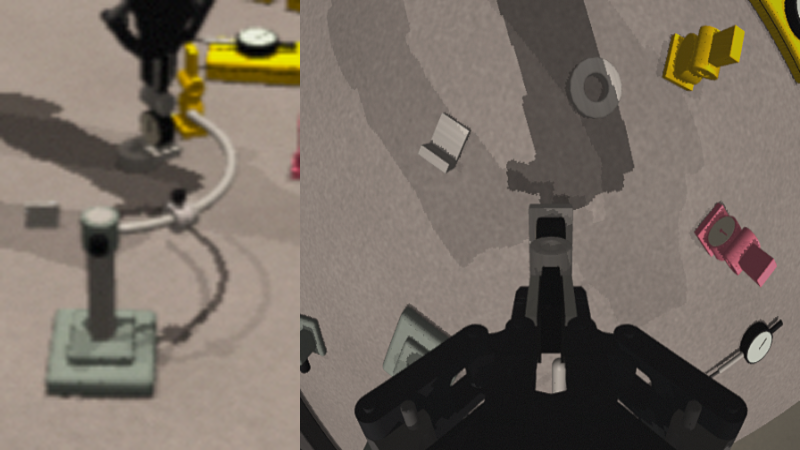

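Run:
```python
from fit import *
w=np.load("w2.npz");s=ctrl.read_state();X=w["P"][w["d"]>0]
T=Ro.from_euler("xyz",s["tool_rot"]).inv().apply(X-s["eef_pos"])
def mid(n,zl,zh,xl,xh,W=25):
    k=(T[:,2]>zl)&(T[:,2]<zh)&(T[:,0]>xl)&(T[:,0]<xh)&(abs(T[:,1])<W);Y=T[k]
    if len(Y): print(n,len(Y),"x",Y[:,0].min().round(1),Y[:,0].max().round(1),"y",Y[:,1].min().round(1),Y[:,1].max().round(1),"mid",((Y[:,1].max()+Y[:,1].min())/2).round(2),"z",Y[:,2].min().round(1))
for z in range(-30,90,6): mid(z,z,z+6,-20,40)
# rod seen in the gap
k=(X[:,2]>145)&(X[:,2]<160)&(X[:,0]>500);Y=X[k];print(len(Y))
p=np.array([509.95,-58.31,np.deg2rad(12.28)]);q=local(p,Y);al=q@tt;l=q@nn-120;m=(al>-30)&(abs(l)<12);print(m.sum(),np.c_[al,l,Y[:,2]][m].round(1)[::max(1,m.sum()//12)])
plan([470.3,80.3,166.5],162.3)
```

```text
-30 643 x -11.7 12.6 y -18.8 17.6 mid -0.6 z -30.0
-24 528 x 5.6 12.5 y -18.7 17.6 mid -0.55 z -24.0
-18 495 x 5.6 12.5 y -18.5 17.3 mid -0.62 z -18.0
-12 365 x 6.0 12.5 y -17.6 17.2 mid -0.17 z -12.0
-6 129 x 9.9 12.3 y -11.7 10.5 mid -0.6 z -6.0
0 664 x 5.3 18.2 y -10.0 8.8 mid -0.6 z 0.0
6 434 x 3.0 18.3 y -13.2 11.7 mid -0.75 z 6.0
12 126 x 0.4 18.3 y -13.7 12.1 mid -0.77 z 12.0
18 296 x 11.8 18.2 y -12.1 10.8 mid -0.67 z 18.0
24 29 x 17.2 18.1 y -8.1 4.0 mid -2.04 z 24.1
30 90 x 13.6 16.6 y -10.3 9.0 mid -0.68 z 33.0
36 312 x 12.6 19.8 y -11.2 9.2 mid -1.02 z 36.0
42 164 x 16.2 21.1 y -11.3 8.8 mid -1.24 z 42.0
48 57 x 17.6 20.8 y -11.2 8.3 mid -1.44 z 48.0
54 2 x 18.9 19.0 y -10.1 8.6 mid -0.75 z 56.3
66 854 x -2.4 22.3 y -17.9 16.1 mid -0.91 z 66.2
72 104 x 21.4 22.3 y -17.3 15.6 mid -0.8 z 72.0
78 33 x 21.5 22.0 y -17.4 13.8 mid -1.8 z 78.1
459
447 [[ 32.5  -1.4 148.4]
 [ 32.8   1.5 152.6]
 [ 31.9   0.3 154.4]
 [ 27.6  -4.5 152.4]
 [ 28.7   0.3 155.5]
 [ 25.7   4.1 154.1]
 [ 24.8  -0.2 155.8]
 [ 21.5   4.2 154.1]
 [ 20.2  -2.  155.5]
 [ 18.2   1.1 155.2]
 [ 14.9   4.3 153.7]
 [ 13.9  -2.6 155.4]
 [ 11.4  -3.2 155.7]]
1 rows; d [5.2 3.  4.7] w [-0.5 -0.3 -0.1]
[[-0.13, 0.15, -0.16, -0.08, -0.06, -0.01]]
```

```bash
cat > rel.py <<'E'
from fit import *
def rel(save_as=None):
    im=ctrl.get_image("wrist");X=wpts(im)[im["depth"]>0];s=ctrl.read_state()
    if save_as: save(im,save_as)
    r=Ro.from_euler("xyz",s["tool_rot"]);T=r.inv().apply(X-s["eef_pos"])
    k=(T[:,2]>6)&(T[:,2]<18)&(T[:,0]>0)&(T[:,0]<25)&(abs(T[:,1])<20);b=(T[k,1].min()+T[k,1].max())/2
    k=(T[:,2]>-14)&(T[:,2]<6)&(T[:,0]>9)&(T[:,0]<20)&(abs(T[:,1])<9);
    k=(X[:,2]>145)&(X[:,2]<160)&(X[:,0]>500)
    q=local([509.95,-58.31,np.deg2rad(12.28)],X);al=q@tt
    k&=(al>-5)&(abs(q@nn-120)<9);Y=T[k];print("bias y",b.round(2),"rod n",k.sum(),"top z(tool)",np.percentile(Y[:,2],3).round(1),"nose x",Y[:,0].max().round(1))
    A=[]
    for x in np.arange(Y[:,0].min(),Y[:,0].max()-4,3):
        j=(Y[:,0]>=x)&(Y[:,0]<x+3)
        if j.sum()>4: A.append([x+1.5,Y[j,1].min(),Y[j,1].max(),j.sum()])
    A=np.array(A);A=A[(A[:,2]-A[:,1])>7]
    print(np.c_[A[:,0],(A[:,1]+A[:,2])/2-b,A[:,2]-A[:,1]].round(1).tolist())
    print("pose",s["eef_pos"].round(1),np.rad2deg(s["tool_rot"]).round(2),"F",r.inv().apply(s["force"]).round(1),"M",r.inv().apply(s["torque"]).round(2))
E
python3 -m crank '[[[-0.1,0.12,-0.13,-0.08,-0.06,0],[0,0,0,0,0,0],[0,0,0,0,0,0],[0,0,0,0,0,0]]]'
python3 -c "
from rel import *
rel()
plan([470.3,80.3,166.5],162.3)"
```

```text
clock: 9.38
eef_pos: [469.6, 83.2, 166.1]
tool_rot: [3.139, 0.001, 2.837]
force: [0.2, -0.2, -2.3]
width: 8.8
bias y 0.21 rod n 561 top z(tool) 9.2 nose x -47.4
[[-79.5, -2.9, 10.0], [-76.5, -2.9, 9.9], [-73.5, -2.8, 9.8], [-70.5, -2.8, 9.7], [-67.5, -2.8, 9.6], [-64.5, -2.8, 9.6], [-61.5, -2.7, 9.5], [-58.5, -2.7, 9.4], [-55.5, -2.7, 9.4], [-52.5, -2.0, 8.0]]
pose [469.5  83.2 166. ] [1.7988e+02 3.0000e-02 1.6252e+02] F [ 0.2 -0.5  1.6] M [-0.04 -0.04  0.  ]
1 rows; d [ 0.8 -2.9  0.5] w [0.1 0.  0.2]
[[-0.06, -0.08, -0.02, 0.02, 0.01, 0.04]]
```

```bash
python3 -m crank '[[[-0.02,-0.075,-0.015,0.02,0.01,0.08],[0,0,0,0,0,0],[0,0,0,0,0,0],[0,0,0,0,0,0],[0,0,0,0,0,0]]]'
cat >> rel.py <<'E'
def btop():
    im=ctrl.get_image("wrist");X=wpts(im)[im["depth"]>0];s=ctrl.read_state();T=Ro.from_euler("xyz",s["tool_rot"]).inv().apply(X-s["eef_pos"])
    # bushing: cylinder about tool x; fit its axis (y,z) from rear part of the top
    k=(T[:,0]>12.8)&(T[:,0]<17.3)&(T[:,2]>-2)&(T[:,2]<18)&(abs(T[:,1])<15);B=T[k]
    f=least_squares(lambda p:np.hypot(B[:,1]-p[0],B[:,2]-p[1])-13,[0,16],loss="soft_l1",f_scale=.5);print("bush axis y,z",f.x.round(2),k.sum())
    q=local([509.95,-58.31,np.deg2rad(12.28)],X);al=q@tt;k=(X[:,2]>145)&(X[:,2]<160)&(al>3)&(al<26)&(abs(q@nn-120)<9);C=T[k]
    f=least_squares(lambda p:np.hypot(C[:,1]-p[0]-p[2]*(C[:,0]+50),C[:,2]-p[1]-p[3]*(C[:,0]+50))-5,[0,16,0,0],loss="soft_l1",f_scale=.5);print("rod axis y,z at x=-50, slopes",f.x.round(3),k.sum())
E
python3 -c "
from rel import *
rel();btop()"
```

```text
clock: 9.85
eef_pos: [469.1, 80.7, 166.4]
tool_rot: [-3.141, -0.001, 2.828]
force: [0.4, 0.1, -2.1]
width: 8.6
bias y 0.21 rod n 561 top z(tool) 9.5 nose x -47.5
[[-78.1, 0.4, 8.6], [-75.1, 0.8, 9.2], [-72.1, 0.7, 9.1], [-69.1, 0.7, 9.0], [-66.1, 0.7, 9.0], [-63.1, 0.4, 9.5], [-60.1, 0.4, 9.5], [-57.1, 0.4, 9.4], [-54.1, 0.4, 9.3], [-51.1, 0.4, 9.2]]
pose [469.   80.7 166.4] [-1.7997e+02 -6.0000e-02  1.6202e+02] F [-0.7 -0.1  1.5] M [-0.02 -0.03  0.03]
bush axis y,z [-0.04 15.52] 421
rod axis y,z at x=-50, slopes [ 6.8100e-01  1.4915e+01 -0.0000e+00 -9.0000e-03] 381
```

```bash
python3 -m crank '[[[-0.1,0.02,-0.02,0,0,0],[-0.15,0,0,0,0,0],[-0.15,0,0,0,0,0],[-0.15,0,0,0,0,0],[0,0,0,0,0,0],[0,0,0,0,0,0],[0,0,0,0,0,0]]]'
python3 -c "
from rel import *
rel();btop()"
```

```text
clock: 10.53
eef_pos: [487.5, 75.3, 166.9]
tool_rot: [-3.141, -0.0, 2.827]
force: [-0.2, -0.1, -1.2]
width: 9.1
bias y 0.19 rod n 373 top z(tool) 10.1 nose x -46.0
[[-65.7, -0.2, 9.6], [-62.7, 0.1, 8.9], [-59.7, 0.1, 8.8], [-56.7, 0.1, 8.7], [-53.7, -0.2, 9.4], [-50.7, -0.2, 9.2]]
pose [487.4  75.4 166.9] [-1.7998e+02 -2.0000e-02  1.6199e+02] F [ 0.6 -0.4  1.9] M [-0.   -0.02  0.01]
bush axis y,z [ 0.04 15.55] 449
rod axis y,z at x=-50, slopes [1.0600e-01 1.5635e+01 6.0000e-03 5.0000e-03] 236
```

```bash
cat > path.py <<'E'
from h import *
from scipy.optimize import minimize
C=np.array([510.3,-58.3]);YAW=12.1   # stand pose, mm / deg
def rodpt(al):   # al: along the rod, 0 at the bend's end, + outward; stand frame
    a=np.deg2rad(60);al=np.atleast_1d(al)
    th=a+np.minimum(al,0)/120
    P=120*np.stack([np.cos(th),np.sin(th)],-1)
    return P+np.maximum(al,0)[:,None]*np.array([-np.sin(a),np.cos(a)])
def pose(al):
    "best bore centre and world yaw of the outward direction"
    S=al+np.linspace(-18,18,25);S=S[S<=32];P=rodpt(S)
    yaw0=150+np.rad2deg(min(al,0)/120);c0=rodpt(al)[0]
    u0=np.array([np.cos(np.deg2rad(yaw0)),np.sin(np.deg2rad(yaw0))]);n0=np.array([u0[1],-u0[0]])
    def dev(v):
        a=np.deg2rad(yaw0+v[1]);n=np.array([np.sin(a),-np.cos(a)]);d=(P-c0-v[0]*n0)@n;return d
    v=minimize(lambda v:np.max(abs(dev(v)))+1e-3*abs(v[1]),[0,0],method="Nelder-Mead").x if al<45 and len(S)>3 else [0,0]
    if al>20: v=[0,0]
    R=Ro.from_euler("z",YAW,degrees=True).as_matrix()[:2,:2]
    return C+R@(c0+v[0]*n0),yaw0+v[1]+YAW,np.max(abs(dev(v))) if len(S) else 0
def where():
    "present bore position: along the rod, lateral error (tool y, + = bore must move +y), yaw error"
    s=ctrl.read_state();p=s["eef_pos"];r=Ro.from_euler("xyz",s["tool_rot"])
    a=minimize(lambda a:np.sum((Ro.from_euler("z",YAW,degrees=True).as_matrix()[:2,:2]@rodpt(a[0])[0]+C-p[:2])**2),[0 if p[1]<55 else 40],method="Nelder-Mead").x[0]
    b,y,_=pose(a);e=r.inv().apply(np.r_[b-p[:2],166.9-p[2]])
    print("al",a.round(1),"tool err",e.round(2),"yaw err",(y-np.rad2deg(s["tool_rot"][2])).round(2),"| F tool",r.inv().apply(s["force"]).round(1),"M",r.inv().apply(s["torque"]).round(2),"z",p[2].round(1),"tilt",np.rad2deg([np.arctan2(*r.as_matrix()[[0,2],2]),np.arctan2(*r.as_matrix()[[1,2],2])]).round(1),"t",s["clock"],"w",round(s["width"],1));return a
def rows(steps,cur=None):
    "rows to follow poses at the given al's, from the present measured pose"
    s=ctrl.read_state();p=np.array(s["eef_pos"]);r=Ro.from_euler("xyz",s["tool_rot"]);out=[]
    for a in steps:
        b,y,_=pose(a);r1=Ro.from_euler("xyz",[np.pi,0,np.deg2rad(y)]);t=np.r_[b,166.9]
        out.append(np.r_[r.inv().apply(t-p)/30,np.rad2deg((r.inv()*r1).as_rotvec())/6].round(3).tolist());p,r=t,r1
    for o in out: print(o)
E
python3 -c "
from path import *
a=where()
rows([59,55,51])
for a in (30,18,9,0,-9,-18,-40): print(a,pose(a))"
```

```text
al 63.1 tool err [-0.   -0.16  0.02] yaw err 0.11 | F tool [-0.4 -0.2  2.3] M [ 0.03  0.04 -0.03] z 166.9 tilt [-180. -180.] t 10.6333 w 9.4
[-0.136, -0.005, 0.001, -0.005, -0.005, -0.018]
[-0.133, 0.0, 0.0, 0.0, 0.0, 0.0]
[-0.133, 0.0, 0.0, 0.0, 0.0, 0.0]
30 (array([518.63496202,  65.112027  ]), np.float64(162.1), np.float64(8.653332088726038e-16))
18 (array([530.05409487,  61.42374759]), np.float64(162.1), np.float64(8.653332088726038e-16))
9 (array([538.60560177,  58.61777618]), np.float64(161.5333235826633), np.float64(0.13625478188456686))
0 (array([547.09202175,  55.61029175]), np.float64(159.9524657154821), np.float64(0.3794159548691601))
-9 (array([555.41345812,  52.26269034]), np.float64(157.2669734173001), np.float64(0.5921801822398837))
-18 (array([563.53261023,  48.49439095]), np.float64(153.5056922370795), np.float64(0.6737550682990645))
-40 (array([582.1099869 ,  36.99993972]), np.float64(143.00146599301442), np.float64(0.6737550682990646))
```

```bash
python3 -m crank '[[[-0.08,0,0,0,0,0],[-0.1,0,0,0,0,0],[-0.1,0,0,0,0,0],[-0.1,0,0,0,0,0],[0,0,0,0,0,0],[0,0,0,0,0,0],[0,0,0,0,0,0]]]'
python3 -c "
from rel import *
from path import where
rel();btop();where()"
```

```text
clock: 11.22
eef_pos: [499.0, 71.6, 166.9]
tool_rot: [-3.141, -0.001, 2.828]
force: [-0.6, 0.0, -2.4]
width: 9.3
bias y 0.22 rod n 161 top z(tool) 10.1 nose x -45.1
[[-53.6, -0.2, 9.3], [-50.6, -0.2, 9.2]]
pose [498.9  71.7 166.9] [-1.7997e+02 -5.0000e-02  1.6202e+02] F [-0.2 -0.   1.2] M [-0.02 -0.01  0.01]
bush axis y,z [ 0.04 15.54] 444
rod axis y,z at x=-50, slopes [-0.302 16.458  0.109 -0.202] 11
al 50.9 tool err [-0.   -0.17 -0.02] yaw err 0.08 | F tool [-0.2  0.5  2.5] M [ 0.03  0.   -0.03] z 166.9 tilt [-179.9 -180. ] t 11.3167 w 9.5
```

```bash
python3 -m crank '[[[-0.08,-0.005,0,0,0,0.01],[-0.1,0,0,0,0,0],[-0.1,0,0,0,0,0],[-0.1,0,0,0,0,0],[-0.05,0,0,0,0,0],[0,0,0,0,0,0],[0,0,0,0,0,0]]]'
python3 -c "
from rel import *
from path import where,rows
where();rows([32,28,24,20])"
```

```text
clock: 11.9
eef_pos: [512.4, 67.1, 166.9]
tool_rot: [-3.141, -0.001, 2.827]
force: [0.0, 0.6, -2.4]
width: 9.2
al 36.5 tool err [ 0.   -0.   -0.04] yaw err 0.14 | F tool [0.1 0.6 2.4] M [ 0.02 -0.02 -0.  ] z 166.9 tilt [-179.9 -180. ] t 11.9 w 9.2
[-0.151, 0.0, -0.001, -0.006, -0.008, -0.023]
[-0.133, 0.0, 0.0, 0.0, 0.0, 0.0]
[-0.133, -0.0, -0.0, 0.0, 0.0, 0.0]
[-0.133, 0.0, 0.0, 0.0, 0.0, 0.0]
```

```bash
python3 -m crank '[[[-0.1,0,0,0,0,0],[-0.1,0,0,0,0,0],[-0.1,0,0,0,0,0],[-0.1,0,0,0,0,0],[-0.1,0,0,0,0,0],[0,0,0,0,0,0],[0,0,0,0,0,0]]]'
python3 -c "
from rel import *
from path import where,rows
where();rows([16,12,8,4,0,-4,-8])"
```

```text
clock: 12.48
eef_pos: [528.3, 61.9, 166.8]
tool_rot: [-3.141, -0.001, 2.827]
force: [1.0, 0.6, -1.6]
width: 9.0
al 19.9 tool err [ 0.    0.07 -0.14] yaw err 0.14 | F tool [-0.8  0.9  1.6] M [0.03 0.05 0.04] z 166.8 tilt [-179.9 -180. ] t 12.4833 w 9.0
[-0.129, 0.002, -0.005, -0.006, -0.009, -0.018]
[-0.133, -0.0, -0.0, -0.0, -0.0, 0.035]
[-0.133, -0.001, -0.0, 0.0, -0.0, 0.071]
[-0.133, -0.001, -0.0, 0.0, -0.0, 0.106]
[-0.133, -0.002, -0.0, -0.0, -0.0, 0.141]
[-0.133, -0.003, -0.0, 0.0, -0.0, 0.177]
[-0.133, -0.003, -0.0, 0.0, -0.0, 0.212]
```

```bash
python3 -m crank '[[[-0.1,0.002,-0.004,0,0,0],[-0.1,0,0,0,0,0.03],[-0.1,0,0,0,0,0.05],[-0.1,0,0,0,0,0.07],[-0.1,-0.001,0,0,0,0.08],[-0.1,-0.001,0,0,0,0.1],[0,0,0,0,0,0],[0,0,0,0,0,0]]]'
python3 -c "
from rel import *
from path import where,rows
a=where();rows(np.arange(a-3,a-20,-3))"
```

```text
clock: 13.15
eef_pos: [547.1, 55.5, 166.7]
tool_rot: [-3.141, -0.001, 2.788]
force: [1.1, -0.3, -2.3]
width: 9.3
al -0.1 tool err [-0.01 -0.29 -0.18] yaw err 2.42 | F tool [-1.1  0.1  2.3] M [-0.02 -0.04  0.02] z 166.7 tilt [-179.9 -180. ] t 13.15 w 9.3
[-0.1, 0.002, -0.006, -0.008, -0.011, 0.099]
[-0.1, -0.002, -0.0, -0.0, -0.0, 0.15]
[-0.1, -0.002, -0.0, 0.0, -0.0, 0.17]
[-0.099, -0.002, -0.0, 0.0, -0.0, 0.19]
[-0.099, -0.002, -0.0, 0.0, -0.0, 0.209]
[-0.099, -0.001, -0.0, 0.0, -0.0, 0.229]
```

```bash
python3 - <<'E'
t=open("path.py").read()
i=t.index("    v=minimize");j=t.index("    R=Ro.from_euler")
t=t[:i]+'''    u=(P-c0)@u0;h=(P-c0)@n0;o=np.ones_like(u)   # minimise max|h - v0 - m u|
    A=np.r_[np.c_[-o,-u,-o],np.c_[o,u,-o]];x=linprog([0,0,1],A_ub=A,b_ub=np.r_[-h,h],bounds=[(None,None)]*3).x
    v=[x[0],-np.rad2deg(np.arctan(x[1]))]
'''+t[j:].replace("","",0)
t=t.replace("import minimize","import minimize,linprog")
open("path.py","w").write(t)
E
python3 -c "
from path import *
for a in (30,9,0,-9,-18,-40): print(a,pose(a))
a=where();rows(np.arange(a-3,a-20,-3))"
```

```text
30 (array([518.63496202,  65.112027  ]), np.float64(162.1), np.float64(8.653332088726038e-16))
9 (array([538.60620076,  58.61963066]), np.float64(161.56299370367446), np.float64(0.12886915212031883))
0 (array([547.09202338,  55.6102968 ]), np.float64(159.95241608192524), np.float64(0.3794056971456822))
-9 (array([555.41346038,  52.26269587]), np.float64(157.26694536823535), np.float64(0.5921749509746302))
-18 (array([563.53261904,  48.49440862]), np.float64(153.50563307303764), np.float64(0.6737353238374703))
-40 (array([582.10999878,  36.99995549]), np.float64(143.00140682897256), np.float64(0.6737353238374656))
al -0.1 tool err [ 0.    0.09 -0.18] yaw err 0.18 | F tool [-1.1  0.1  2.3] M [-0.02 -0.04  0.02] z 166.7 tilt [-179.9 -180. ] t 13.15 w 9.3
[-0.1, 0.002, -0.006, -0.008, -0.011, 0.099]
[-0.1, -0.002, -0.0, 0.0, -0.0, 0.15]
[-0.1, -0.002, -0.0, 0.0, -0.0, 0.17]
[-0.099, -0.002, -0.0, 0.0, -0.0, 0.19]
[-0.099, -0.002, -0.0, 0.0, -0.0, 0.209]
[-0.099, -0.001, -0.0, -0.0, -0.0, 0.229]
```

```bash
python3 -m crank '[[[-0.1,0.002,-0.006,-0.01,-0.01,0.1],[-0.1,-0.002,0,0,0,0.15],[-0.1,-0.002,0,0,0,0.17],[-0.1,-0.002,0,0,0,0.19],[0,0,0,0,0,0],[0,0,0,0,0,0]]]'
python3 -c "
from path import *
a=where();rows(np.arange(a-3,a-20,-3))"
```

```text
clock: 13.65
eef_pos: [559.3, 50.5, 166.9]
tool_rot: [3.141, -0.0, 2.717]
force: [-0.0, -0.1, -1.8]
width: 9.2
al -13.3 tool err [ 0.    0.02 -0.04] yaw err -0.07 | F tool [-0.  -0.1  1.8] M [-0.    0.03  0.03] z 166.9 tilt [-180.  180.] t 13.65 w 9.2
[-0.099, -0.001, -0.001, 0.001, -0.002, 0.229]
[-0.099, -0.001, -0.0, -0.0, -0.0, 0.235]
[-0.099, -0.001, -0.0, 0.0, -0.0, 0.239]
[-0.099, -0.001, -0.0, 0.0, -0.0, 0.239]
[-0.099, -0.001, -0.0, 0.0, -0.0, 0.239]
[-0.099, -0.001, -0.0, -0.0, -0.0, 0.239]
```

```bash
python3 -m crank '[[[-0.1,-0.001,0,0,0,0.22],[-0.1,-0.001,0,0,0,0.235],[-0.1,-0.001,0,0,0,0.24],[-0.1,-0.001,0,0,0,0.24],[-0.1,-0.001,0,0,0,0.24],[-0.1,-0.001,0,0,0,0.24],[0,0,0,0,0,0],[0,0,0,0,0,0]]]'
python3 -c "
from path import *
a=where();rows([a-3,a-6])"
```

```text
clock: 14.32
eef_pos: [576.8, 40.9, 166.7]
tool_rot: [-3.141, -0.0, 2.553]
force: [-0.2, 0.3, -2.1]
width: 9.0
al -33.4 tool err [ 0.   -0.12 -0.18] yaw err -0.08 | F tool [0.3 0.1 2.1] M [0.01 0.03 0.04] z 166.7 tilt [-180. -180.] t 14.3167 w 9.0
[-0.099, -0.005, -0.006, -0.001, -0.002, 0.252]
[-0.099, -0.001, -0.0, 0.0, -0.0, 0.239]
```

```bash
python3 -m crank '[[[-0.1,-0.004,-0.006,0,0,0.24],[-0.1,-0.001,0,0,0,0.24],[-0.1,-0.001,0,0,0,0.24],[-0.1,-0.001,0,0,0,0.24],[-0.1,-0.001,0,0,0,0.24],[-0.1,-0.001,0,0,0,0.24],[-0.1,-0.001,0,0,0,0.24],[0,0,0,0,0,0],[0,0,0,0,0,0]]]'
python3 -c "
from path import *
a=where();rows([a-3,a-6])"
```

```text
clock: 15.07
eef_pos: [594.7, 26.1, 166.8]
tool_rot: [-3.141, -0.0, 2.357]
force: [0.5, 0.2, -1.8]
width: 9.2
al -56.8 tool err [ 0.   -0.02 -0.11] yaw err -0.05 | F tool [-0.2  0.5  1.8] M [ 0.01  0.04 -0.01] z 166.8 tilt [-180. -180.] t 15.0667 w 9.2
[-0.099, -0.002, -0.004, -0.005, -0.003, 0.248]
[-0.099, -0.001, -0.0, 0.0, -0.0, 0.239]
```

```bash
python3 -m crank '[[[-0.1,-0.002,-0.004,0,0,0.24],[-0.1,-0.001,0,0,0,0.24],[-0.1,-0.001,0,0,0,0.24],[-0.1,-0.001,0,0,0,0.24],[-0.1,-0.001,0,0,0,0.24],[-0.1,-0.001,0,0,0,0.24],[-0.1,-0.001,0,0,0,0.24],[0,0,0,0,0,0],[0,0,0,0,0,0]]]'
python3 -c "
from path import *
a=where();rows([a-3,a-6])"
```

```text
clock: 15.82
eef_pos: [609.4, 8.1, 166.8]
tool_rot: [-3.141, -0.0, 2.162]
force: [0.5, 0.2, -1.7]
width: 9.1
al -80.2 tool err [ 0.    0.06 -0.11] yaw err -0.02 | F tool [-0.1  0.5  1.7] M [-0.01  0.02 -0.06] z 166.8 tilt [-179.9 -180. ] t 15.8167 w 9.1
[-0.099, 0.001, -0.004, -0.008, -0.004, 0.242]
[-0.099, -0.001, -0.0, 0.0, -0.0, 0.239]
```

```bash
python3 -m crank '[[[-0.1,0.001,-0.004,0,0,0.24],[-0.1,-0.001,0,0,0,0.24],[-0.1,-0.001,0,0,0,0.24],[-0.1,-0.001,0,0,0,0.24],[-0.1,-0.001,0,0,0,0.24],[-0.1,-0.001,0,0,0,0.24],[-0.1,-0.001,0,0,0,0.24],[0,0,0,0,0,0],[0,0,0,0,0,0]]]'
python3 -c "
from path import *
a=where();rows([a-3,a-6])"
```

```text
clock: 16.57
eef_pos: [620.4, -12.3, 166.8]
tool_rot: [-3.14, -0.0, 1.966]
force: [-0.4, -0.1, -2.1]
width: 9.4
al -103.5 tool err [-0.   -0.01 -0.06] yaw err 0.03 | F tool [ 0.1 -0.4  2.1] M [0.02 0.05 0.  ] z 166.8 tilt [-179.9 -180. ] t 16.5667 w 9.4
[-0.099, -0.002, -0.002, -0.011, -0.004, 0.233]
[-0.099, -0.001, -0.0, -0.0, -0.0, 0.239]
```

```bash
python3 -m crank '[[[-0.1,-0.002,-0.002,-0.01,0,0.235],[-0.1,-0.001,0,0,0,0.24],[-0.1,-0.001,0,0,0,0.24],[-0.1,-0.001,0,0,0,0.24],[-0.1,-0.001,0,0,0,0.24],[-0.1,-0.001,0,0,0,0.24],[-0.1,-0.001,0,0,0,0.24],[0,0,0,0,0,0],[0,0,0,0,0,0]]]'
python3 - <<'E'
from path import *
a=where();rows([a-3,a-6])
im=ctrl.get_image("top");save(im,"t3.png");i2=ctrl.get_image("scene");save(i2,"s3.png")
A=cv2.resize(im["color"][140:230,270:380,::-1],None,fx=4,fy=4,interpolation=cv2.INTER_CUBIC);B=cv2.resize(i2["color"][160:250,240:320,::-1],(320,360),interpolation=cv2.INTER_CUBIC)
cv2.imwrite("pics/c3.png",np.hstack([A,B]))
E
```

```text
clock: 17.32
eef_pos: [627.2, -34.4, 166.8]
tool_rot: [-3.141, -0.001, 1.772]
force: [0.6, -0.5, -2.7]
width: 9.3
al -126.8 tool err [ 0.    0.03 -0.06] yaw err 0.04 | F tool [-0.6  0.5  2.7] M [-0.04  0.02 -0.07] z 166.8 tilt [-180.  180.] t 17.3167 w 9.3
[-0.099, -0.0, -0.002, -0.002, -0.005, 0.232]
[-0.099, -0.001, -0.0, 0.0, -0.0, 0.239]
```

View pics/c3.png

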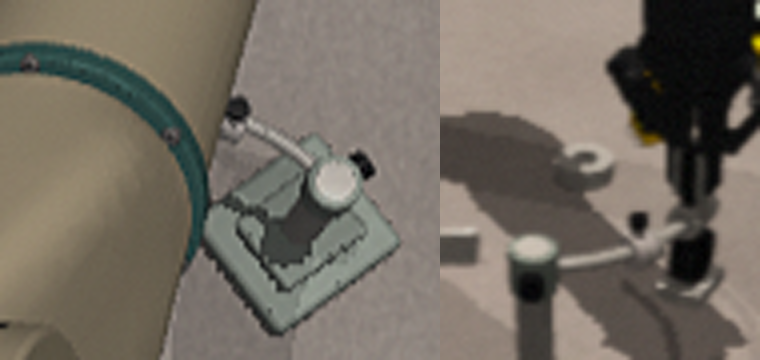

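```bash
python3 -m crank '[[[-0.08,0,-0.002,0,0,0.19],[-0.08,-0.001,0,0,0,0.19],[-0.08,-0.001,0,0,0,0.19],[-0.07,-0.001,0,0,0,0.17],[-0.05,-0.001,0,0,0,0.12],[-0.03,0,0,0,0,0.07],[0,0,0,0,0,0],[0,0,0,0,0,0]]]'
python3 -c "
from path import *
a=where();rows([a-1,a-2])"
```

```text
clock: 18.08
eef_pos: [629.0, -46.6, 166.9]
tool_rot: [-3.141, -0.001, 1.665]
force: [0.2, -0.5, -2.9]
width: 8.8
al -139.2 tool err [0.   0.05 0.04] yaw err 0.25 | F tool [-0.5  0.1  2.9] M [ 0.01  0.01 -0.01] z 166.9 tilt [-180.   179.9] t 18.0833 w 8.8
[-0.033, 0.002, 0.001, -0.003, -0.01, 0.038]
[-0.033, -0.0, -0.0, 0.0, -0.0, 0.08]
```

```bash
python3 -m crank '[[[-0.03,0.001,0,0,0,0.04],[-0.04,0,0,0,0,0.09],[-0.04,0,0,0,0,0.09],[-0.04,0,0,0,0,0.09],[-0.04,0,0,0,0,0.09],[-0.04,0,0,0,0,0.09],[-0.03,0,0,0,0,0.07]]]'
python3 -c "
from path import *
a=where();rows([a-1,a-2])"
```

```text
clock: 18.67
eef_pos: [629.6, -54.5, 166.9]
tool_rot: [-3.141, -0.002, 1.601]
force: [0.0, 0.1, -1.3]
width: 9.0
al -147.2 tool err [-0.   -0.03  0.01] yaw err 0.09 | F tool [0.1 0.  1.3] M [-0.03  0.03  0.03] z 166.9 tilt [-180.   179.9] t 18.6667 w 9.0
[-0.033, -0.001, 0.0, -0.004, -0.015, 0.065]
[-0.033, -0.0, -0.0, 0.0, -0.0, 0.08]
```

```bash
python3 -m crank '[[[-0.03,0,0,0,0,0.07],[-0.03,0,0,0,0,0.07],[-0.02,0,0,0,0,0.05],[-0.02,0,0,0,0,0.05],[-0.02,0,0,0,0,0.05],[-0.02,0,0,0,0,0.05]]]'
python3 -c "
from path import *
a=where();rows([a-1,a-2])"
```

```text
clock: 19.17
eef_pos: [629.7, -59.3, 166.9]
tool_rot: [-3.141, -0.002, 1.561]
force: [0.1, 0.3, -2.1]
width: 9.5
al -152.0 tool err [-0.   -0.05 -0.01] yaw err 0.07 | F tool [0.3 0.1 2.1] M [-0.01 -0.01 -0.  ] z 166.9 tilt [-180.   179.9] t 19.1667 w 9.5
[-0.033, -0.002, -0.0, -0.005, -0.014, 0.068]
[-0.033, -0.0, -0.0, 0.0, -0.0, 0.08]
```

```bash
python3 -m crank '[[[-0.02,0,0,0,0,0.06],[-0.02,0,0,0,0,0.05],[-0.02,0,0,0,0,0.05],[-0.02,0,0,0,0,0.05],[-0.02,0,0,0,0,0.05]]]'
python3 -c "
from path import *
a=where();rows([a-1,a-2])"
```

```text
clock: 19.58
eef_pos: [629.6, -62.4, 166.9]
tool_rot: [-3.141, -0.002, 1.531]
force: [-0.3, 0.9, -1.2]
width: 9.3
al -155.1 tool err [-0.   -0.05 -0.02] yaw err 0.29 | F tool [ 0.9 -0.3  1.2] M [0.   0.06 0.01] z 166.9 tilt [-180.   179.9] t 19.5833 w 9.3
[-0.033, -0.002, -0.001, -0.005, -0.016, 0.031]
[-0.033, -0.0, -0.0, 0.0, -0.0, 0.08]
```

```bash
python3 -m crank '[[[-0.02,-0.001,0,0,0,0.03],[-0.02,0,0,0,0,0.05],[-0.02,0,0,0,0,0.05]]]'
python3 -c "
from path import *
a=where()"
```

```text
clock: 19.83
eef_pos: [629.9, -62.5, 166.9]
tool_rot: [-3.141, -0.004, 1.517]
force: [0.2, 1.0, -2.3]
width: 9.4
al -155.2 tool err [-0.01 -0.3   0.04] yaw err 1.07 | F tool [1.  0.2 2.3] M [-0.08  0.38 -0.01] z 166.9 tilt [-180.   179.8] t 19.8333 w 9.4
```

```bash
python3 -m crank '[[[-0.02,-0.001,0,0,0,0.04],[-0.02,0,0,0,0,0.05],[-0.02,0,0,0,0,0.05]]]'
python3 -c "
from path import *
a=where()"
```

```text
clock: 20.08
eef_pos: [630.0, -62.5, 166.9]
tool_rot: [-3.141, -0.007, 1.502]
force: [-0.8, 2.7, -0.9]
width: 9.2
al -155.2 tool err [-0.02 -0.45  0.05] yaw err 1.91 | F tool [ 2.6 -1.   0.9] M [-0.    0.57 -0.13] z 166.9 tilt [180.  179.6] t 20.0833 w 9.2
```

```bash
python3 -c "
from path import *
rows([-154.2,-155.2])"
```

```text
[0.033, -0.016, 0.002, -0.002, -0.062, -0.398]
[-0.033, -0.0, -0.0, 0.0, -0.0, 0.08]
```

```bash
python3 -m crank '[[[0.033,-0.016,0.002,0,-0.062,-0.4],[0,0,0,0,0,0],[0,0,0,0,0,0]]]'
python3 -c "
from path import *
where();rows([-154.6,-155.4])"
```

```text
clock: 20.33
eef_pos: [629.4, -62.4, 166.8]
tool_rot: [-3.141, 0.001, 1.543]
force: [0.8, 2.4, -1.3]
width: 9.1
al -155.2 tool err [-0.    0.2  -0.09] yaw err -0.41 | F tool [2.4 0.7 1.3] M [-0.09  0.18  0.  ] z 166.8 tilt [-180.  -179.9] t 20.3333 w 9.1
[0.018, 0.007, -0.003, -0.005, 0.012, 0.024]
[-0.027, -0.0, -0.0, 0.0, -0.0, 0.064]
```

```bash
python3 -m crank '[[[-0.02,0.006,0,0,0.01,0.06],[-0.03,0,0,0,-0.01,0],[-0.03,0,0,0,-0.01,0]]]'
python3 -c "
from path import *
where()"
```

```text
clock: 20.58
eef_pos: [629.6, -62.6, 166.8]
tool_rot: [-3.141, -0.002, 1.535]
force: [0.2, 4.7, -1.5]
width: 8.9
al -155.4 tool err [ 0.   -0.03 -0.06] yaw err -0.03 | F tool [4.7 0.  1.5] M [0.07 0.86 0.  ] z 166.8 tilt [-180.   179.9] t 20.5833 w 8.9
```

```bash
python3 -m crank '[[[-0.04,0,0,0,-0.02,0],[-0.045,0,0,0,-0.02,0],[-0.045,0,0,0,-0.02,0]]]'
python3 -c "
from path import *
where()"
```

```text
clock: 20.83
eef_pos: [629.6, -62.7, 166.8]
tool_rot: [-3.14, -0.0, 1.536]
force: [0.1, 5.9, -0.8]
width: 9.4
al -155.5 tool err [ 0.   -0.02 -0.1 ] yaw err -0.14 | F tool [ 5.9 -0.1  0.8] M [-0.02  1.22  0.03] z 166.8 tilt [-179.9  180. ] t 20.8333 w 9.4
```

```bash
python3 -m crank '[[[-0.055,0,0,0,-0.02,0],[-0.06,0,0,0,-0.02,0],[-0.06,0,0,0,-0.02,0],[-0.06,0,0,0,-0.02,0]]]'
python3 -c "
from path import *
where()"
```

```text
clock: 21.17
eef_pos: [629.5, -62.7, 166.8]
tool_rot: [-3.139, -0.001, 1.539]
force: [0.5, 5.4, -0.6]
width: 9.4
al -155.4 tool err [ 0.    0.   -0.11] yaw err -0.32 | F tool [5.4 0.3 0.6] M [0.08 1.33 0.04] z 166.8 tilt [-179.8  179.9] t 21.1667 w 9.4
```

```bash
python3 -c "
from path import *
rows([-155.45])"
python3 -m crank '[[[-0.075,0,0,-0.015,-0.02,0.03],[-0.08,0,0,-0.01,-0.02,0.02],[-0.08,0,0,0,-0.02,0]]]'
python3 -c "
from path import *
where();rows([-155.45])"
```

```text
[-0.001, 0.0, -0.004, -0.029, -0.011, 0.055]
clock: 21.42
eef_pos: [629.5, -62.8, 166.8]
tool_rot: [-3.14, -0.004, 1.537]
force: [-0.5, 6.6, -0.3]
width: 8.9
al -155.6 tool err [ 0.   -0.01 -0.06] yaw err -0.27 | F tool [ 6.6 -0.7  0.3] M [0.11 1.55 0.03] z 166.8 tilt [-179.9  179.8] t 21.4167 w 8.9
[0.004, -0.0, -0.002, -0.015, -0.038, 0.035]
```

```bash
python3 -m crank '[[[-0.088,0,0,-0.01,-0.03,0.01],[-0.09,0,0,0,-0.03,0.01],[-0.09,0,0,0,-0.03,0]]]'
python3 -c "
from path import *
where();rows([-155.45])"
```

```text
clock: 21.67
eef_pos: [629.5, -62.8, 166.9]
tool_rot: [-3.14, -0.005, 1.539]
force: [-0.2, 6.4, 0.3]
width: 8.8
al -155.6 tool err [ 0.    0.02 -0.04] yaw err -0.37 | F tool [ 6.4 -0.4 -0.3] M [0.11 1.67 0.01] z 166.9 tilt [-179.9  179.7] t 21.6667 w 8.8
[0.004, 0.001, -0.001, -0.019, -0.048, 0.052]
```

```bash
python3 -m crank '[[[-0.105,0,0,-0.01,-0.06,0.02],[-0.105,0,0,-0.005,-0.06,0.01],[-0.105,0,0,0,-0.05,0.01]]]'
python3 -c "
from path import *
where();rows([-155.45])"
```

```text
clock: 21.92
eef_pos: [629.5, -62.8, 166.8]
tool_rot: [-3.14, 0.0, 1.539]
force: [0.9, 8.0, 0.5]
width: 9.4
al -155.6 tool err [-0.    0.02 -0.11] yaw err -0.38 | F tool [ 8.   0.6 -0.5] M [0.07 1.84 0.07] z 166.8 tilt [-179.9 -180. ] t 21.9167 w 9.4
[0.004, 0.001, -0.004, -0.019, 0.003, 0.053]
```

```bash
python3 -m crank '[[[-0.105,0,0,-0.005,-0.035,0.01],[-0.105,0,0,0,-0.035,0.01],[-0.105,0,0,0,-0.035,0.01],[-0.105,0,0,0,-0.035,0]]]'
python3 -c "
from path import *
where();rows([-155.45])"
```

```text
clock: 22.25
eef_pos: [629.5, -62.8, 166.8]
tool_rot: [-3.138, -0.001, 1.542]
force: [-0.6, 8.3, 0.4]
width: 9.5
al -155.6 tool err [-0.    0.03 -0.11] yaw err -0.55 | F tool [ 8.3 -0.8 -0.3] M [0.11 1.82 0.06] z 166.8 tilt [-179.8  179.9] t 22.25 w 9.5
[0.004, 0.001, -0.004, -0.036, -0.01, 0.083]
```

```bash
python3 -m crank '[[[-0.105,0,0,-0.015,-0.037,0.02],[-0.105,0,0,-0.01,-0.037,0.02],[-0.105,0,0,-0.01,-0.037,0.02],[-0.105,0,0,-0.005,-0.037,0.01],[-0.105,0,0,-0.005,-0.037,0.01],[-0.105,0,0,-0.005,-0.037,0.01],[-0.105,0,0,-0.005,-0.037,0.01]]]'
python3 -c "
from path import *
where();rows([-155.45])"
```

```text
clock: 22.83
eef_pos: [629.5, -62.9, 166.8]
tool_rot: [-3.14, -0.003, 1.542]
force: [0.0, 8.3, 1.0]
width: 9.2
al -155.6 tool err [-0.    0.07 -0.08] yaw err -0.57 | F tool [ 8.3 -0.2 -1. ] M [0.14 1.79 0.04] z 166.8 tilt [-179.9  179.8] t 22.8333 w 9.2
[0.005, 0.002, -0.003, -0.017, -0.025, 0.082]
```

```bash
python3 -m crank '[[[-0.105,0,0,-0.01,-0.04,0.02],[-0.105,0,0,-0.005,-0.037,0.015],[-0.105,0,0,-0.005,-0.037,0.01],[-0.105,0,0,-0.005,-0.037,0.01],[-0.105,0,0,-0.005,-0.037,0.01]]]'
python3 -c "
from path import *
where();rows([-155.45])"
```

```text
clock: 23.25
eef_pos: [629.5, -62.8, 166.9]
tool_rot: [-3.14, -0.003, 1.543]
force: [-0.4, 7.5, 0.8]
width: 9.3
al -155.6 tool err [-0.    0.07 -0.05] yaw err -0.6 | F tool [ 7.5 -0.6 -0.7] M [0.07 1.86 0.1 ] z 166.9 tilt [-179.9  179.8] t 23.25 w 9.3
[0.004, 0.002, -0.002, -0.014, -0.033, 0.089]
```

```bash
python3 -m crank '[[[0,0,0,-0.01,-0.02,0.05],[0,0,0,0,-0.01,0.03],[0,0,0,0,0,0]]]'
python3 -c "
from path import *
where();rows([-155.4])"
```

```text
clock: 23.5
eef_pos: [629.5, -62.6, 166.8]
tool_rot: [-3.141, 0.0, 1.535]
force: [-0.2, 3.0, -1.3]
width: 9.1
al -155.4 tool err [ 0.   -0.   -0.06] yaw err -0.02 | F tool [ 3.  -0.3  1.3] M [-0.02  0.79 -0.03] z 166.8 tilt [-180. -180.] t 23.5 w 9.1
[-0.001, -0.0, -0.002, -0.001, 0.002, 0.006]
```

```bash
python3 -m crank '[[[0,0,0.03,0,0,0],[0,0,0,0,0,0],[0,0,0,0,0,0]]]'
python3 -c "
from path import *
where()"
python3 -m crank '[[[0,0,0,0,0,0],[0,0,0,0,0,0],[0,0,0,0,0,0],[0,0,0,0,0,0],[0,0,0,0,0,0],[0,0,0,0,0,0]]]' -0.3
python3 -c "
from path import *
where()"
```

```text
clock: 23.75
eef_pos: [629.7, -62.6, 166.0]
tool_rot: [3.142, -0.0, 1.535]
force: [0.1, 2.7, -0.4]
width: 9.2
al -155.4 tool err [ 0.   -0.11 -0.86] yaw err -0.0 | F tool [2.7 0.  0.4] M [0.03 0.77 0.02] z 166.0 tilt [180. 180.] t 23.75 w 9.2
clock: 24.25
eef_pos: [630.2, -70.1, 167.4]
tool_rot: [3.138, 0.009, 1.53]
force: [-0.8, 0.2, -0.0]
width: 55.6
al -162.7 tool err [ 0.07 -1.19  0.47] yaw err -3.27 | F tool [ 0.2 -0.8  0. ] M [-0.04 -0.01 -0.06] z 167.4 tilt [ 179.8 -179.5] t 24.25 w 55.6
```

```bash
python3 -m crank '[[[0.05,0,-0.3,0,0,0],[0.05,0,-0.5,0,0,0],[0,0,-0.6,0,0,0],[0,0,-0.7,0,0,0],[0,0,-0.8,0,0,0],[0.5,0,-0.8,0,0,0],[0.5,0,-0.6,0,0,0],[0,0,0,0,0,0],[0,0,0,0,0,0]]]'
python3 - <<'E'
from fit import *
im=ctrl.get_image("wrist");save(im,"w4.png");P=wpts(im);i2=ctrl.get_image("scene");save(i2,"s4.png")
B=cv2.resize(i2["color"][170:290,230:320,::-1],(315,420),interpolation=cv2.INTER_CUBIC)
cv2.imwrite("pics/c4.png",np.hstack([cv2.resize(im["color"][:,:,::-1],(480,360)),cv2.resize(B,(270,360))]))
X=P[im["depth"]>0];X=X[(X[:,0]>560)&(X[:,0]<680)&(X[:,1]>-110)&(X[:,1]<-20)]
L=X[(X[:,2]>184)&(X[:,2]<202)];print(len(L),L.mean(0).round(1) if len(L) else "",cv2.minAreaRect(L[:,:2].astype(np.float32)) if len(L) else "","zmax",np.percentile(L[:,2],95) if len(L) else "")
K=X[(X[:,2]>170)&(X[:,2]<181)&(X[:,1]<-80)];print("knob",len(K),K.mean(0).round(1) if len(K) else "")
w=np.load("w1.npz");Y=w["P"][w["d"]>0];Y=Y[(Y[:,2]>170)&(Y[:,2]<181)&(Y[:,0]>600)&(Y[:,0]<650)&(Y[:,1]<-70)&(Y[:,1]>-115)];print("knob before",len(Y),Y.mean(0).round(1))
print(ctrl.read_state()["eef_pos"],ctrl.read_state()["force"])
E
```

```text
clock: 25.0
eef_pos: [630.7, -36.7, 306.4]
tool_rot: [3.137, 0.011, 1.526]
force: [-0.5, 0.1, -0.4]
width: 55.5
367 [630.1 -59.7 195.8] ((630.0303955078125, -61.38555145263672), (23.791927337646484, 9.46706485748291), 87.3625259399414) zmax 197.81803600707494
knob 183 [624.9 -92.7 177.6]
knob before 194 [624.2 -92.9 177.5]
[630.45801695 -36.82083039 305.48163666] [-0.40736407  0.60709111 -0.0322363 ]
```

View pics/c4.png

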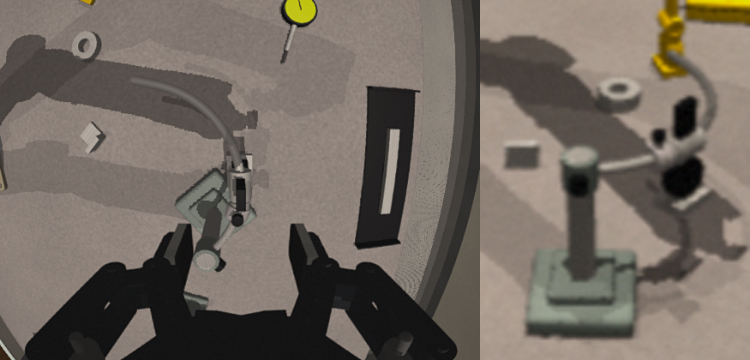

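```bash
python3 -m crank '[[[-0.6,0,0,0,0,0],[-0.6,0,0,0,0,0],[-0.6,0,0,0,0,0],[-0.6,0,0.3,0,0,0],[-0.6,0,0.5,0,0,0],[-0.4,0,0.5,0,0,0],[-0.2,0,0.3,0,0,0],[0,0,0,0,0,0],[0,0,0,0,0,0],[0,0,0,0,0,0]]]'
python3 - <<'E'
from fit import *
im=ctrl.get_image("wrist");save(im,"w5.png");P=wpts(im);X=P[im["depth"]>0];np.savez("w5.npz",P=P,d=im["depth"])
print("cam",(-np.array(im["R"]).T@im["t"]).round(1),ctrl.read_state()["eef_pos"])
X=X[(X[:,0]>580)&(X[:,0]<670)&(X[:,1]>-115)&(X[:,1]<-20)]
L=X[(X[:,2]>192)&(X[:,2]<202)];print(len(L),cv2.minAreaRect(L[:,:2].astype(np.float32)))
v,u=np.nonzero((P[...,2]>140)&(P[...,2]<205)&(P[...,0]>595)&(P[...,0]<660)&(P[...,1]>-110)&(P[...,1]<-30)&(im["depth"]>0));print(u.min(),u.max(),v.min(),v.max())
c=im["color"][max(0,v.min()-8):v.max()+8,max(0,u.min()-20):u.max()+20,::-1];f=min(780/c.shape[1],580/c.shape[0]);cv2.imwrite("pics/c5.png",cv2.resize(c,None,fx=f,fy=f,interpolation=cv2.INTER_CUBIC))
p=[510.3,-58.3,np.deg2rad(12.1)];q=local(p,X);r=np.hypot(*q.T)-120;th=np.rad2deg(np.arctan2(q[:,1],q[:,0]))
for lo in np.arange(-34,8,1.):
    k=(th>=lo)&(th<lo+1)&(abs(r)<16)&(X[:,2]>149)
    if k.any(): print(lo,k.sum(),r[k].min().round(1),r[k].max().round(1),X[k,2].max().round(1))
E
```

```text
clock: 25.93
eef_pos: [618.2, -153.2, 246.8]
tool_rot: [-3.126, 0.011, 1.52]
force: [0.0, 0.9, -0.4]
width: 55.5
cam [624.8 -72.1 389.6] [ 618.47091307 -152.76115526  247.01955947]
701 ((630.3285522460938, -62.000404357910156), (24.11980438232422, 9.97283935546875), 87.08763122558594)
267 310 46 157
-34.0 20 -13.3 7.1 164.9
-33.0 88 -13.5 14.2 179.1
-32.0 109 -13.6 14.4 179.7
-31.0 113 -13.3 14.0 179.8
-30.0 118 -13.5 14.6 179.3
-29.0 121 -13.5 14.2 179.7
-28.0 128 -13.1 14.5 180.1
-27.0 134 -13.4 13.8 179.0
-26.0 115 -13.0 12.6 165.8
-25.0 97 -10.7 12.2 163.7
-24.0 91 -10.1 11.9 163.3
-23.0 94 -11.9 11.5 163.3
-22.0 94 -12.1 12.4 163.5
-21.0 102 -12.3 12.3 164.3
-20.0 106 -12.4 12.0 198.3
-19.0 110 -12.6 11.7 197.7
-18.0 111 -12.6 11.6 198.9
-17.0 112 -13.6 11.4 197.8
-16.0 122 -13.6 11.4 197.8
-15.0 106 -13.6 12.5 198.0
-14.0 126 -13.5 12.5 198.0
-13.0 110 -13.5 12.6 198.2
-12.0 113 -12.5 11.8 198.4
-11.0 115 -12.3 11.9 198.3
-10.0 106 -12.2 12.1 198.0
-9.0 102 -12.1 12.3 198.0
-8.0 51 -11.9 12.6 194.3
-7.0 64 -11.6 12.6 162.5
-6.0 56 -11.4 6.3 163.5
-5.0 41 -11.0 5.0 159.1
-4.0 37 -4.7 4.7 157.1
-3.0 40 -4.4 5.4 157.4
-2.0 40 -4.8 5.1 157.1
-1.0 42 -4.9 4.9 157.3
0.0 42 -5.0 4.8 157.3
1.0 43 -5.1 4.8 157.0
2.0 36 -5.1 4.5 157.2
3.0 42 -4.9 5.1 157.5
4.0 34 -4.3 4.9 158.1
5.0 39 -4.4 5.0 157.3
6.0 23 -4.9 2.6 157.2
7.0 1 -4.8 -4.8 154.2
```

View pics/c5.png

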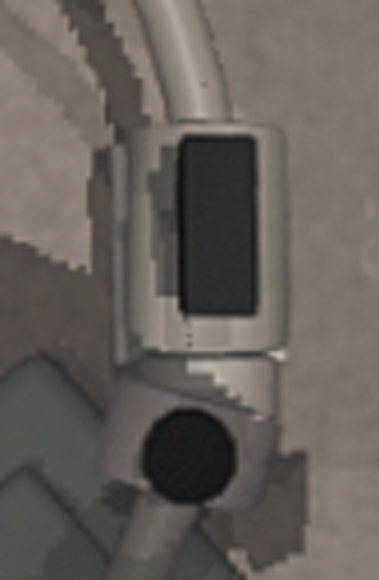

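```bash
python3 -c "
from h import *
print(ctrl.finish_job())"
```

```text
the job is handed in; nothing more can be done
None
```

I threaded the grey/black carriage onto the rod and slid it round the bend to the stop's sleeve. I then pressed it there, let go, and handed the job in at about 26 s.

- **Sliding:** Apart from the carriage's own weight, the measured forces stayed around 1 N all the way to the sleeve.
- **Press:** It rose in steps, with readings of 7.5 to 8.3 N for about 1.3 s. No reading was above 8.3 N, but force is only reported at the end of each move, so I did not see values in between.
- **Final checks:**
  - In the close wrist picture the bushing sits flush against the sleeve, with no rod showing between them.
  - The carriage hangs upright: its lug top reads about 198 mm, against about 195.5 expected, and the camera reads 1 to 2 mm high.
  - The knob is within 1 mm of where it was before, so the stop has not moved.
  - The robot touches nothing. I did not measure the bystanders again; the gripper did not go near them.
- **Discrepancies:**
  - As the fingers opened, the arm moved about 7.5 mm towards the stop. The force reading stayed near zero, and the carriage's lug is within about 1 mm of where it was pressed.
  - The carriage met the sleeve 4 mm earlier than I first worked out, because I had taken the stop's angle range (-26 to -46 deg) as the collar's own length. It agrees with where the camera saw the sleeve.

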